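# Bleed the bench air tank and hang up the ear defenders

### The arm

A 6-joint arm with a two-finger parallel gripper is mounted at the origin on the work surface. World frame = base frame: x ahead of the robot, y to its left, z up, the work surface at z = 0. Lengths are in m, angles in degrees, forces in N, time in s.
With the tool pointing down it reaches from about 0.3 to 0.75 m from the base axis. Payload 8.5 kg.
Tool frame: the origin (TCP) lies between the finger pads; the fingertips stand ahead of it and the grasp point (between the pads) lies 8 mm behind it (env.tcp_to_tips is the z of the fingertips in the tool frame, in m); z points along the fingers, x is the direction in which the jaws open and shut, and the axes are right-handed (so a half turn about z gives the same grasp; the last joint's range is limited). The gripper opens to 85 mm and grips with 20 to 120 N. Pads are 22 mm wide; open, the fingers measure 114 mm over their backs; the gripper's body (76 mm by 85 mm) begins 54 mm behind the grasp point. The pads swing forward as they close: fully open they stand 13 mm farther back than shut.
Start: joints at [-80.059, 21.807, 74.336, -0, 83.858, -12.336], TCP at [0.208, -0.509, 0.242] pointing down, gripper open.
Joint ranges: [-178.18, 178.18], [-50.72, 133.34], [12.68, 142.11], [-81.47, 261.47], [9.98, 163.14], [-165.26, 165.26]. Speed limits (degrees/s): [136.94, 136.94, 180, 180, 180, 180].

### API

Orientations are given as a 3x3 rotation matrix whose columns are the frame's x, y, z axes.
In Python, from rig import observe, viewer, env gives the robot as it stands.
- The arm moves only by the tool jog_arm, never from a script. Its arguments are lists of equal length, an entry for each row: "dr": the turn, a rotation vector about the tool's x, y, z in rad, a list of three; "slide": the shift along the tool's x, y, z in m, a list of three; "gripper": the opening, from -1 (shut) to 1 (fully open), so that 0 is half open. In form: {"dr": [[rx, ry, rz], ...], "slide": [[dx, dy, dz], ...], "gripper": [gripper, ...]}. A call has exactly 10 rows; each row shifts and turns the commanded pose from where the row before left it, along the tool's axes as they then stand; what a row does not reach is not made up. A row lasts 1/10 s, in which the tool goes at most 50 mm and 8.59 degrees, less where a joint would pass 70% of its speed; a pose out of reach is approached as far as the arm can. A call is refused whole if a number of a shift passes 0.05 or a number of a turn 0.15, either way. A call with a gripper value outside its range is refused whole. The fingers move at their own pace and stop on an object; "force" is the grip in N (left out, the last holds). Time passes only in rows, so rows that do not move let the fingers close, or fill a call up. It gives the time, the measured TCP pose, the force and the opening at its end, in the units of the state.
- observe(): the state, without advancing time (a new reading comes with each control period).
- viewer.get_image(name): name is "scene" or "top"; returns a dict with "pixels" (400x640x3 uint8, blue, green, red), "camera_matrix" (3x3 intrinsics, pixels), "R" (3x3) and "t" (3): a world point X has camera coordinates R X + t. Camera axes: x right, y down, z forward; pixel columns grow to the right and rows downward; lengths in m; the calibration is good to about 2 mm. A picture is of the moment at which its call begins. There is no depth.
- env.close_job(): hands the job in, once; it reports no verdict.
The state is a dict: "time_s": time; "q": joint angles; "qvel": joint speeds; "joint_efforts": joint torques, N m; "position": TCP position; "tool_rot": TCP orientation; "ft_force": force on the tool from outside, world axes, zero at the start; "wrist_torque": the same for the moment, N m; "grip_width": finger opening in m.
Only numpy, scipy, OpenCV 4.12 (cv2) and the standard library are available. Lean on these libraries where they do the work, as an engineer would, in place of code of your own. Each camera call takes 0.05 s, during which the arm holds its last target.

### The job

Shut down the compressed-air corner: take the black dust cap off the air tank's bleed valve and leave it in the yellow tray, unscrew the small knurled lock nut as far as it will go, then press the freed valve pin fully down and hold it for about two seconds to let the air out, leaving the valve unscrewed. Hang every pair of ear defenders over the rail, astride the bar with a cup on either side. Do not knock over the solvent bottle.

Things in the scene. Friction and masses are not known exactly. Their poses are not given: they have to be found in the camera images.
- tank: small blue air tank, a cylinder 200 mm long and 90 mm in diameter lying on two rubber feet, fixed to the bench. Origin on the bench under its middle, x along the cylinder, z up. The bleed valve stands upright on top of its middle, on a round steel boss 28 mm in diameter whose top is 108 mm above the bench
- cap: loose black ribbed dust cap over the valve at the start, 28 mm in diameter, 46 mm tall, open below (bore 20 mm, 42 mm deep), 20 g. Origin at the centre of its open lower rim, z along its axis. It stands on the boss and just lifts straight off by 45 mm or more, not screwed
- locknut (a joint): turn of the brass knurled lock nut on the valve, rad: 0 is screwed tight, it grows as the nut is unscrewed (anticlockwise seen from above), end stop at 5.6, where the nut stays captive; turns stiffly by about 0.02 N m. The nut climbs 1.1 mm per rad along the pin. It starts between 0 and 0.6. Below 4.5 rad the nut does not leave the pin its full stroke
- nut_mid (a point): centre of the lock nut, which is 14 mm in diameter and 10 mm tall; red mark on its top. Below the nut is a bare threaded stem 9 mm in diameter, 14 mm long down to the boss when the nut is tight
- valve_pin (a joint): stroke of the steel valve pin, m: 0 released, 0.005 fully pressed down; a spring of about 1 N at first and 4.6 N at the full stroke brings it back. The nut stands on the stem and blocks it: the pin can go down only as far as the nut has been unscrewed (1.1 mm per rad), and the nut goes down with it
- pin_tip (a point): top of the valve pin, 7 mm in diameter, standing 14 mm above the top of the nut when that is tight, 8 mm when it is fully unscrewed; z up
- tray: low yellow open parts tray, 120 x 120 mm outside, 22 mm high, walls and floor 4 to 5 mm, fixed. Origin at the centre of its underside
- rail_top (a point): middle of the top face of the hanging rail: a horizontal flat steel bar, 36 mm wide (x), 16 mm thick (z), 340 mm long, on two posts with black end discs 48 mm in diameter. This point is 158 mm above the bench; y runs along the bar, x across it, z up. The posts stand 160 mm either side of it; room for things to hang is from -150 to +150 mm along y
- muff1: compact ear defenders (yellow cups), rigid, 180 g, standing upright on the two cups, 130 mm wide along own x, 56 mm along own y, 125 mm tall. Origin midway between the cups at the bench, z up. The headband is a square inverted U, 14 mm broad, with a clear gap of 82 mm between its legs and cups, 105 mm deep. The black padded crown at the top is 48 mm (x) x 18 mm (y) x 20 mm tall, from 105 to 125 mm above the origin; pinch it across y from above. May be absent
- muff1_crown (a point): centre of the underside of the crown pad of muff1, 105 mm above its origin; this is what rests on the rail. Axes as the body's. May be absent
- muff2: compact ear defenders (blue cups), rigid, 180 g, standing upright on the two cups, 130 mm wide along own x, 56 mm along own y, 125 mm tall. Origin midway between the cups at the bench, z up. The headband is a square inverted U, 14 mm broad, with a clear gap of 82 mm between its legs and cups, 105 mm deep. The black padded crown at the top is 48 mm (x) x 18 mm (y) x 20 mm tall, from 105 to 125 mm above the origin; pinch it across y from above. May be absent
- muff2_crown (a point): centre of the underside of the crown pad of muff2, 105 mm above its origin; this is what rests on the rail. Axes as the body's. May be absent
- muff3: compact ear defenders (yellow cups), rigid, 180 g, standing upright on the two cups, 130 mm wide along own x, 56 mm along own y, 125 mm tall. Origin midway between the cups at the bench, z up. The headband is a square inverted U, 14 mm broad, with a clear gap of 82 mm between its legs and cups, 105 mm deep. The black padded crown at the top is 48 mm (x) x 18 mm (y) x 20 mm tall, from 105 to 125 mm above the origin; pinch it across y from above. May be absent
- muff3_crown (a point): centre of the underside of the crown pad of muff3, 105 mm above its origin; this is what rests on the rail. Axes as the body's. May be absent
- muff4: compact ear defenders (blue cups), rigid, 180 g, standing upright on the two cups, 130 mm wide along own x, 56 mm along own y, 125 mm tall. Origin midway between the cups at the bench, z up. The headband is a square inverted U, 14 mm broad, with a clear gap of 82 mm between its legs and cups, 105 mm deep. The black padded crown at the top is 48 mm (x) x 18 mm (y) x 20 mm tall, from 105 to 125 mm above the origin; pinch it across y from above. May be absent
- muff4_crown (a point): centre of the underside of the crown pad of muff4, 105 mm above its origin; this is what rests on the rail. Axes as the body's. May be absent
- solvent: white solvent bottle, 64 mm in diameter, 120 mm tall, a bystander: do not knock it over. Origin at its underside, z up
There are look-alikes about, which are no part of the job. What is meant by the tank is not green, and is the larger of those in its own colour.

How it is judged (in metres and radians):
On the way, in this order (a step that is already met when the one before it is completed fails the run):
1. the lock nut is unscrewed by at least 4.5 rad (its stop is at 5.6) (value of joint locknut above 4.5 rad), for 0.2 s.
2. the valve pin is held down by at least 3.5 of its 5 mm for 1.2 s (value of joint valve_pin above 0.0035 m), for 1.2 s.
At the end, for the whole second after the job is handed in: Nut still over 4.5 rad, pin back (under 1.5 mm), cap at rest in the tray (origin within 55 mm of its centre along each side, below 30 mm), every ear defender on the rail, swinging under 0.25 m/s: crown underside -6 to +10 mm from the bar top, within 26 mm across and 155 mm along, tilt under 0.3 rad (value of joint locknut above 4.5 rad and value of joint valve_pin below 0.0015 m and x of cap in the frame of tray between -0.055 and 0.055 m and y of cap in the frame of tray between -0.055 and 0.055 m and z of cap in the frame of tray below 0.03 m and linear speed of cap below 0.05 m/s and z of muff1_crown in the frame of rail_top between -0.006 and 0.01 m and x of muff1_crown in the frame of rail_top between -0.026 and 0.026 m and y of muff1_crown in the frame of rail_top between -0.155 and 0.155 m and angle between each of muff1, muff2, muff3, muff4's own z axis and vertical below 0.3 rad and linear speed of each of muff1, muff2, muff3, muff4 below 0.25 m/s and z of muff2_crown in the frame of rail_top between -0.006 and 0.01 m and x of muff2_crown in the frame of rail_top between -0.026 and 0.026 m and y of muff2_crown in the frame of rail_top between -0.155 and 0.155 m and z of muff3_crown in the frame of rail_top between -0.006 and 0.01 m and x of muff3_crown in the frame of rail_top between -0.026 and 0.026 m and y of muff3_crown in the frame of rail_top between -0.155 and 0.155 m and z of muff4_crown in the frame of rail_top between -0.006 and 0.01 m and x of muff4_crown in the frame of rail_top between -0.026 and 0.026 m and y of muff4_crown in the frame of rail_top between -0.155 and 0.155 m); the robot touches nothing.
It fails at once if the solvent bottle is knocked over (angle between solvent's own z axis and vertical above 0.6 rad).
Of muff1, muff2, muff3, muff4 only 2 to 4 are there at a start; the rules pass over those that are not, and their reading is None.
At some moment in a run one of muff1, muff2, muff3, muff4 may be knocked a few centimetres aside while the robot is not near it.
It also fails if it takes over 210 s, if anything falls off the work surface, if the arm or the gripper's body presses on something with over 40 N, if the wrist force passes 120 N, or if a joint passes its speed limit or range.

## Working session

There is one attempt and no reset: what is moved stays moved. The work goes in short steps, Python scripts to look and compute and a tool call to move; the robot and the scene stay as the last step left them, time stands still between calls to the robot, and variables do not carry over. Pictures are saved under pics/ and viewed, and the job is handed in when it is done.

Besides the shell and the picture viewer there is one more tool, called after "Request:" by a JSON object that holds its "op" and its "data". jog_arm: Moves the arm, as the interface text tells. Its arguments: {"type":"object","properties":{"dr":{"type":"array","items":{"type":"array","items":{"type":"number"}}},"slide":{"type":"array","items":{"type":"array","items":{"type":"number"}}},"gripper":{"type":"array","items":{"type":"number"}},"force":{"type":"number"}},"required":["dr","slide","gripper"]}

```bash
ls; mkdir -p pics; python3 - <<'E'
from rig import observe, viewer, env
import cv2
for n in ["scene","top"]:
    im=viewer.get_image(n); cv2.imwrite(f"pics/{n}0.png",im["pixels"])
    print(n,im["camera_matrix"],im["R"],im["t"])
s=observe(); print(s); print(env.tcp_to_tips)
E
```

```text
pics
scene [[386.15939942   0.         321.49213246]
 [  0.         386.15939942 203.15984642]
 [  0.           0.           1.        ]] [[ 0.50408777  0.86359079 -0.01031821]
 [ 0.55702399 -0.33422502 -0.76027489]
 [-0.660015    0.37749778 -0.64951953]] [-0.19004701 -0.2162269   1.64216698]
top [[400.39016213   0.         318.66275937]
 [  0.         400.39016213 199.20662553]
 [  0.           0.           1.        ]] [[-0.02615233 -0.99926366 -0.02807465]
 [-0.99249656  0.02931035 -0.11870755]
 [ 0.11944302  0.02475951 -0.99253228]] [-0.05716245  0.49971232  1.27012725]
{'time_s': 0.1, 'q': array([-8.00585978e+01,  2.18375935e+01,  7.43773530e+01, -5.23283460e-05,
        8.38570888e+01, -1.23365174e+01]), 'qvel': array([ 0.03822232, -0.16013048, -0.19432955, -0.12793088,  0.08271119,
        0.03294759]), 'joint_efforts': array([ 3.93777707e-03, -4.49226022e+01, -2.31654382e+01, -2.15653981e-04,
        3.65196465e-03,  4.96442482e-06]), 'position': array([ 0.20845515, -0.50871712,  0.24178716]), 'tool_rot': array([[ 3.79099535e-01, -9.25355875e-01, -2.17947629e-04],
       [-9.25355085e-01, -3.79099503e-01,  1.23821789e-03],
       [-1.22841604e-03, -2.67728880e-04, -9.99999210e-01]]), 'ft_force': array([ 0.20727734, -0.43102951,  0.51847906]), 'wrist_torque': array([ 0.00743041, -0.05617771, -0.01896407]), 'grip_width': 0.08520798052281708}
0.011
```

View pics/scene0.png

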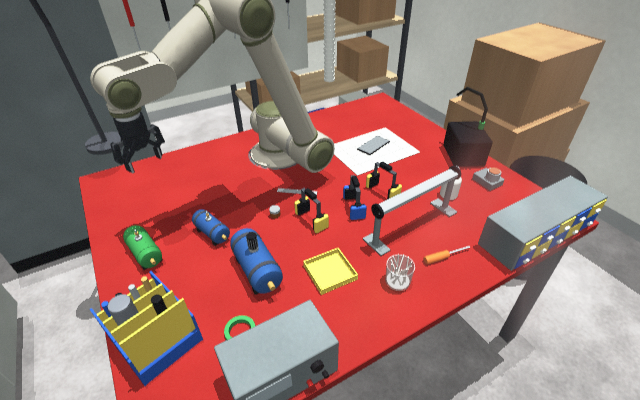

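View pics/top0.png

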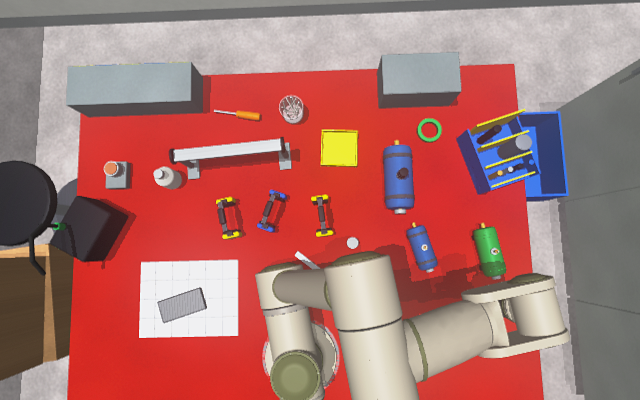

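Scene: the big blue tank with black cap (top image ~(399,173)), smaller blue and green decoys, tray (339,148), three ear defenders (228,217),(271,210),(321,214), rail (180,155)-(285,147), solvent bottle (167,177). I'll zoom for measurement.

```bash
cat > h.py <<'E'
import numpy as np, cv2
from rig import observe, viewer, env
def ray(im,px):
    K=im["camera_matrix"];R=im["R"];t=im["t"]
    d=R.T@np.linalg.solve(K,np.array([px[0],px[1],1.])); o=-R.T@t
    return o,d
def onz(im,px,z):
    o,d=ray(im,px); return o+d*(z-o[2])/d[2]
def tri(ims,pxs):
    A=np.zeros((3,3));b=np.zeros(3)
    for im,p in zip(ims,pxs):
        o,d=ray(im,p);d=d/np.linalg.norm(d);M=np.eye(3)-np.outer(d,d);A+=M;b+=M@o
    return np.linalg.solve(A,b)
def proj(im,X):
    c=im["R"]@np.asarray(X,float)+im["t"]; p=im["camera_matrix"]@c; return p[:2]/p[2]
def crop(im,x0,y0,w,h,s,name):
    c=im["pixels"][y0:y0+h,x0:x0+w]; cv2.imwrite(name,cv2.resize(c,None,fx=s,fy=s,interpolation=cv2.INTER_CUBIC))
E
python3 - <<'E'
from h import *
t=viewer.get_image("top");s=viewer.get_image("scene")
crop(t,155,120,200,130,4,"pics/t1.png")
crop(t,300,120,200,150,4,"pics/t2.png")
crop(s,260,150,220,120,3.6,"pics/s1.png")
crop(s,180,190,200,120,4,"pics/s2.png")
E
```

```text
(no output)
```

View pics/t1.png

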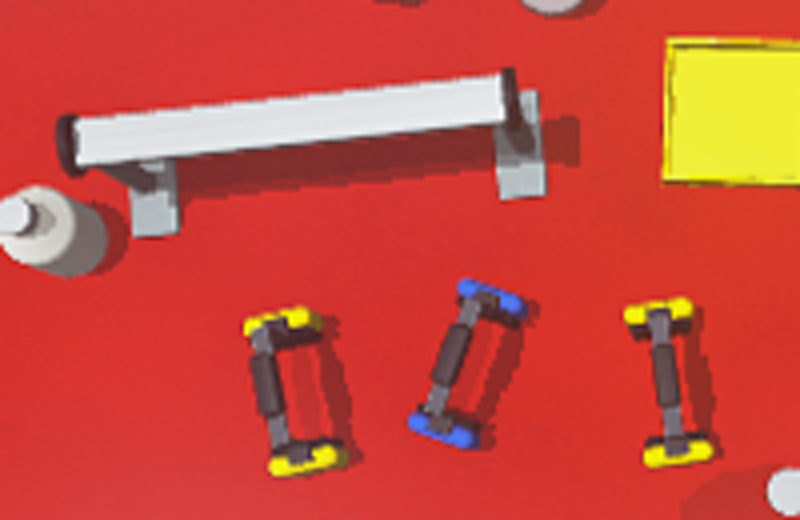

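View pics/t2.png

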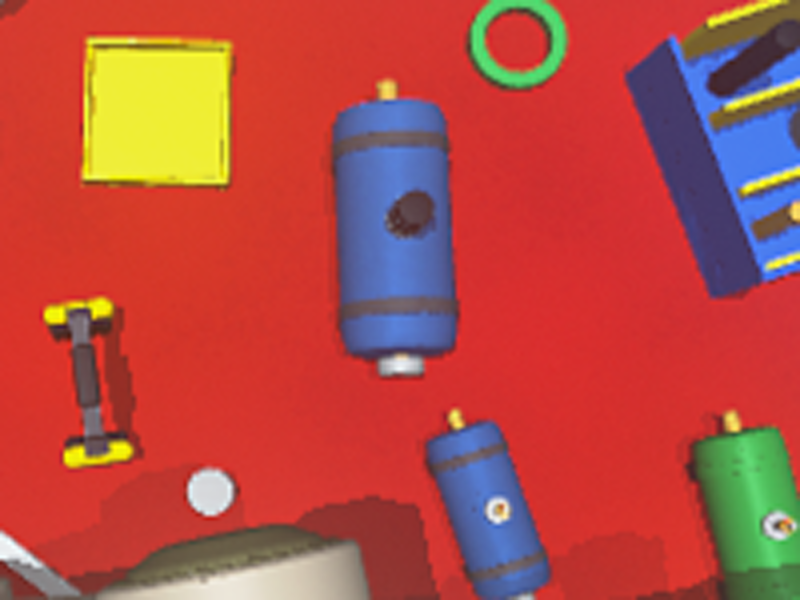

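View pics/s1.png

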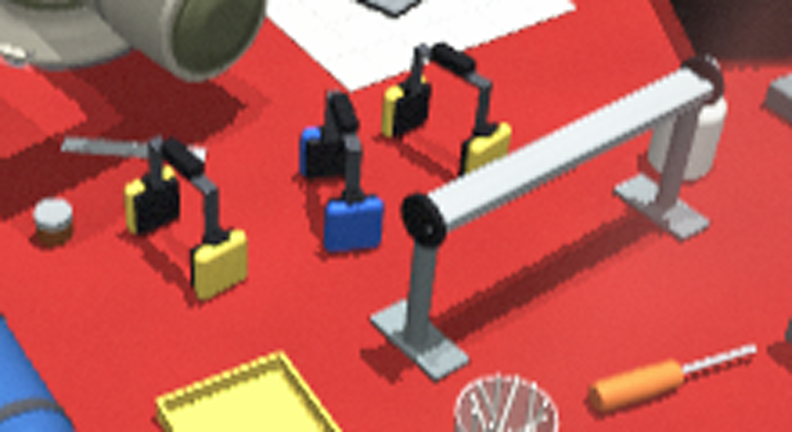

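View pics/s2.png

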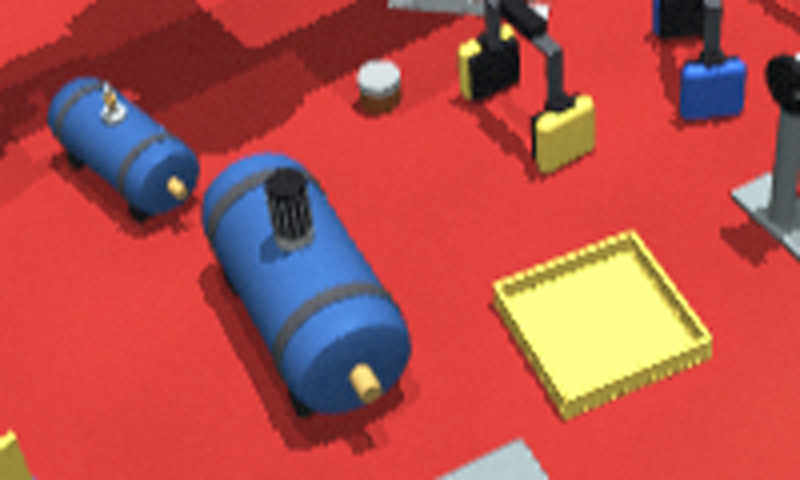

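```bash
python3 - <<'E'
from h import *
np.set_printoptions(precision=4,suppress=True)
t=viewer.get_image("top");s=viewer.get_image("scene")
f=lambda p,o,k:((p[0]+.5)/k-.5+o[0],(p[1]+.5)/k-.5+o[1])
T1=lambda *p:f(p,(155,120),4);T2=lambda *p:f(p,(300,120),4);S1=lambda *p:f(p,(260,150),3.6);S2=lambda *p:f(p,(180,190),4)
print("cap",onz(t,T2(416,207),.154),onz(s,S2(288,182),.154),tri([t,s],[T2(416,207),S2(288,182)]))
for n,a,b in [("A",(266,387),(453,58)),("B",(452,355),(343,112)),("C",(665,376),(183,157))]:
    print(n,onz(t,T1(*a),.125),onz(s,S1(*b),.125),tri([t,s],[T1(*a),S1(*b)]))
# band ends 
for n,a,b in [("A",(262,335),(279,443)),("B",(482,302),(430,408)),("C",(658,322),(673,442))]:
    P=onz(t,T1(*a),.11);Q=onz(t,T1(*b),.11);d=P-Q;print(n,P,Q,"mid",(P+Q)/2,"dir",np.degrees(np.arctan2(d[1],d[0])))
for a,b,c,d in [((77,122),(80,166),(500,74),(503,120))]:
    for q in (a,b,c,d): print("rail",onz(t,T1(*q),.158))
print("disc",tri([t,s],[T1(68,145),S1(705,80)]),tri([t,s],[T1(511,97),S1(422,220)]))
print("discS",onz(s,S1(705,80),.15),onz(s,S1(422,220),.15))
for q in [(87,38),(232,41),(229,187),(82,183)]: print("tray",onz(t,T2(*q),.022))
print("bottle",onz(t,T1(16,218),.12))
hsv=cv2.cvtColor(t["pixels"],cv2.COLOR_BGR2HSV)
m=cv2.inRange(hsv,(100,120,40),(125,255,255));m[:, :375]=0;m[:,420:]=0;m[220:]=0
n,l,st,c=cv2.connectedComponentsWithStats(m);print(st[1:],c[1:])
E
```

```text
cap [ 0.5578 -0.3258  0.154 ] [ 0.5596 -0.3248  0.154 ] [ 0.5583 -0.3252  0.1531]
A [0.443  0.2213 0.125 ] [0.4538 0.2142 0.125 ] [0.4436 0.2236 0.1156]
B [0.4632 0.0807 0.125 ] [0.4706 0.075  0.125 ] [0.4635 0.0811 0.1182]
C [ 0.4428 -0.0789  0.125 ] [ 0.4522 -0.0831  0.125 ] [ 0.4435 -0.0787  0.1171]
A [0.4842 0.2286 0.11  ] [0.4015 0.2153 0.11  ] mid [0.4428 0.222  0.11  ] dir 9.09174563024086
B [0.5047 0.0595 0.11  ] [0.4248 0.1002 0.11  ] mid [0.4647 0.0799 0.11  ] dir -26.956583625695377
C [ 0.4853 -0.0744  0.11  ] [ 0.394  -0.0833  0.11  ] mid [ 0.4397 -0.0789  0.11  ] dir 5.569788075893798
rail [0.6432 0.3554 0.158 ]
rail [0.6095 0.3526 0.158 ]
rail [0.6692 0.0374 0.158 ]
rail [0.6341 0.0356 0.158 ]
disc [0.6277 0.365  0.1502] [0.6524 0.029  0.152 ]
discS [0.6275 0.3652 0.15  ] [0.6503 0.0293 0.15  ]
tray [ 0.7335 -0.0861  0.022 ]
tray [ 0.7268 -0.2064  0.022 ]
tray [ 0.6037 -0.1993  0.022 ]
tray [ 0.6109 -0.0786  0.022 ]
bottle [0.5791 0.4165 0.12  ]
[[387 145  24   8 148]
 [388 157  23  37 646]
 [411 159   1   1   1]
 [389 198  23   9 166]] [[398.2838 148.6419]
 [398.1827 175.2926]
 [411.     159.    ]
 [399.5663 202.247 ]]
```

```bash
cat >> h.py <<'E'
def wrap(a): return (a+180)%360-180
def plan(x,y,z,yaw=None):
    s=observe();p=s["position"];R=s["tool_rot"]
    d=R.T@(np.array([x,y,z])-p); cur=np.degrees(np.arctan2(R[1,0],R[0,0]))
    print("t",round(s["time_s"],2),"pos",p.round(4),"yaw",round(cur,2),"J6",round(s["q"][5],1),"J1",round(s["q"][0],1),"w",round(s["grip_width"],4),"F",s["ft_force"].round(1))
    print("slide total (mm)",(d*1000).round(1))
    # tilt fix: tool-frame rotvec bringing tool z to world down
    tz=R.T@np.array([0,0,-1.]); print("tilt fix rx,ry",np.cross([0,0,1],tz)[:2].round(4))
    if yaw is not None: print("dr z total rad",round(-np.radians(wrap(yaw-cur)),3))
def pic(cam,x0,y0,w,h,s,name):
    im=viewer.get_image(cam); crop(im,x0,y0,w,h,s,name); return im
E
python3 -c "
from h import *
plan(.5585,-.3252,.242)"
```

```text
t 0.3 pos [ 0.2085 -0.5089  0.2421] yaw -67.73 J6 -12.3 J1 -80.1 w 0.0854 F [ 0.6 -0.6 -0.3]
slide total (mm) [-3.730e+01 -3.935e+02  2.000e-01]
tilt fix rx,ry [-0.0001  0.0004]
```

Request:
{"op": "jog_arm", "data": {"dr": [[0,0,0],[0,0,0],[0,0,0],[0,0,0],[0,0,0],[0,0,0],[0,0,0],[0,0,0],[0,0,0],[0,0,0]], "slide": [[-0.0037,-0.0394,0],[-0.0037,-0.0394,0],[-0.0037,-0.0394,0],[-0.0037,-0.0394,0],[-0.0037,-0.0394,0],[-0.0037,-0.0394,0],[-0.0037,-0.0394,0],[-0.0037,-0.0394,0],[-0.0037,-0.0394,0],[-0.0037,-0.0394,0]], "gripper": [0,0,0,0,0,0,0,0,0,0], "force": 30}}

```text
time_s: 1.3
position: [0.5604, -0.3243, 0.2423]
tool_rot: [[0.379, -0.925, -0.0], [-0.925, -0.379, 0.0], [-0.0, 0.0, -1.0]]
ft_force: [0.7, 0.4, 0.7]
grip_width: 0.0427
```

```bash
python3 -c "
from h import *
plan(.5585,-.3252,.141)"
```

```text
t 1.3 pos [ 0.5604 -0.3243  0.2423] yaw -67.72 J6 27.2 J1 -40.5 w 0.0427 F [0.7 0.4 0.7]
slide total (mm) [1.000e-01 2.100e+00 1.013e+02]
tilt fix rx,ry [0.0001 0.0001]
```

Request:
{"op": "jog_arm", "data": {"dr": [[0,0,0],[0,0,0],[0,0,0],[0,0,0],[0,0,0],[0,0,0],[0,0,0],[0,0,0],[0,0,0],[0,0,0]], "slide": [[0,0.0021,0],[0,0,0.02],[0,0,0.02],[0,0,0.02],[0,0,0.02],[0,0,0.021],[0,0,0],[0,0,0],[0,0,0],[0,0,0]], "gripper": [0,0,0,0,0,0,0,-1,-1,-1]}}

```text
time_s: 2.3
position: [0.5573, -0.3265, 0.1425]
tool_rot: [[0.379, -0.925, 0.001], [-0.925, -0.379, -0.001], [0.002, -0.001, -1.0]]
ft_force: [-0.3, -0.3, 0.6]
grip_width: 0.028
```

Request:
{"op": "jog_arm", "data": {"dr": [[0,0,0],[0,0,0],[0,0,0],[0,0,0],[0,0,0],[0,0,0],[0,0,0],[0,0,0],[0,0,0],[0,0,0]], "slide": [[0,0,0],[0,0,0],[0,0,-0.01],[0,0,-0.015],[0,0,-0.015],[0,0,-0.015],[0,0,-0.015],[0,0,-0.01],[0,0,0],[0,0,0]], "gripper": [-1,-1,-1,-1,-1,-1,-1,-1,-1,-1]}}

```text
time_s: 3.3
position: [0.557, -0.326, 0.221]
tool_rot: [[0.379, -0.925, -0.0], [-0.925, -0.379, 0.0], [-0.0, 0.0, -1.0]]
ft_force: [-1.0, 0.1, -0.5]
grip_width: 0.0283
```

```bash
python3 -c "
from h import *
plan(.6687,-.1426,.221)
pic('scene',180,130,200,150,4,'pics/s3.png')"
```

```text
t 3.3 pos [ 0.557 -0.326  0.221] yaw -67.72 J6 26.9 J1 -40.8 w 0.0283 F [-1.   0.1 -0.5]
slide total (mm) [-127.4 -172.9    0. ]
tilt fix rx,ry [0.0003 0.0005]
```

View pics/s3.png

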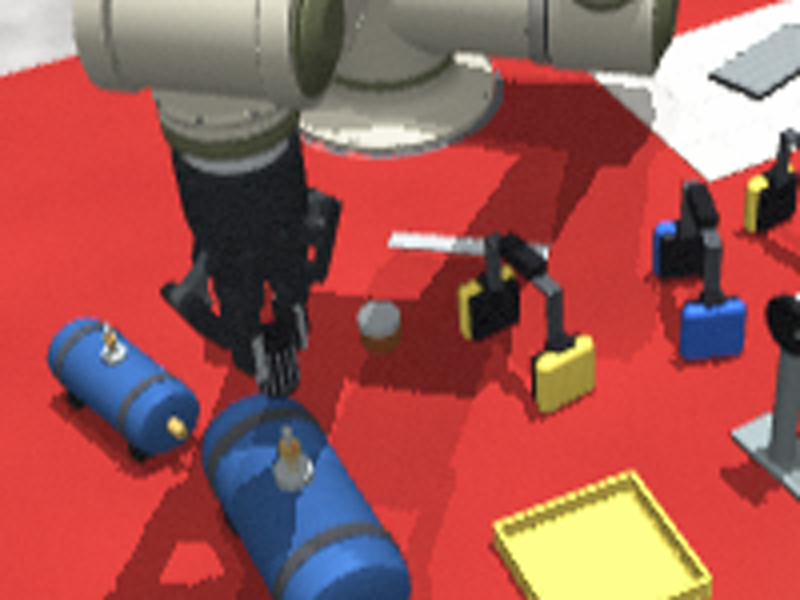

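Cap is in the jaws and the valve is bare at crop (290,450). On to the tray.

Request:
{"op": "jog_arm", "data": {"dr": [[0,0,0],[0,0,0],[0,0,0],[0,0,0],[0,0,0],[0,0,0],[0,0,0],[0,0,0],[0,0,0],[0,0,0]], "slide": [[-0.016,-0.0216,0],[-0.016,-0.0216,0],[-0.016,-0.0216,0],[-0.016,-0.0216,0],[-0.016,-0.0216,0],[-0.016,-0.0216,0],[-0.016,-0.0216,0],[-0.016,-0.0216,0],[0,0,0.02],[0,0,0.025]], "gripper": [-1,-1,-1,-1,-1,-1,-1,-1,-1,-1]}}

```text
time_s: 4.35
position: [0.669, -0.1413, 0.1757]
tool_rot: [[0.38, -0.925, 0.001], [-0.925, -0.38, -0.0], [0.001, -0.001, -1.0]]
ft_force: [0.4, -0.1, -1.5]
grip_width: 0.0274
```

Request:
{"op": "jog_arm", "data": {"dr": [[0,0,0],[0,0,0],[0,0,0],[0,0,0],[0,0,0],[0,0,0],[0,0,0],[0,0,0],[0,0,0],[0,0,0]], "slide": [[0,0,0.025],[0,0,0.025],[0,0,0.025],[0,0,0.025],[0,0,0.02],[0,0,0.012],[0,0,0],[0,0,0],[0,0,0],[0,0,0]], "gripper": [-1,-1,-1,-1,-1,-1,-1,-1,0,0]}}

```text
time_s: 5.35
position: [0.6689, -0.1423, 0.0455]
tool_rot: [[0.379, -0.925, 0.002], [-0.925, -0.379, -0.001], [0.001, -0.001, -1.0]]
ft_force: [-0.1, 0.1, 0.0]
grip_width: 0.0425
```

```bash
python3 -c "
from h import *
plan(.6687,-.1426,.22)"
```

```text
t 5.35 pos [ 0.6689 -0.1423  0.0455] yaw -67.72 J6 45.8 J1 -21.9 w 0.0425 F [-0.1  0.1  0. ]
slide total (mm) [ 4.000e-01  1.000e-01 -1.745e+02]
tilt fix rx,ry [-0.0014 -0.0013]
```

Request:
{"op": "jog_arm", "data": {"dr": [[0,0,0],[0,0,0],[0,0,0],[0,0,0],[0,0,0.14],[0,0,0.14],[0,0,0.14],[0,0,0.14],[0,0,0.14],[0,0,0.14]], "slide": [[0,0,-0.04],[0,0,-0.045],[0,0,-0.045],[0,0,-0.045],[0,0,0],[0,0,0],[0,0,0],[0,0,0],[0,0,0],[0,0,0]], "gripper": [0,0,0,0,-0.3,-0.3,-0.3,-0.3,-0.3,-0.3]}}

```text
time_s: 6.35
position: [0.6684, -0.1422, 0.2201]
tool_rot: [[-0.441, -0.897, 0.001], [-0.897, 0.441, -0.0], [-0.0, -0.001, -1.0]]
ft_force: [-0.5, -0.9, 0.7]
grip_width: 0.0299
```

```bash
python3 -c "
from h import *
pic('scene',200,180,160,110,5,'pics/s4.png')
pic('top',310,120,130,100,6,'pics/t4.png')
plan(.5585,-.326,.22)"
```

```text
t 6.45 pos [ 0.6685 -0.1422  0.22  ] yaw -115.92 J6 94.0 J1 -21.9 w 0.0298 F [-0.7  0.5  0.2]
slide total (mm) [213.4  18.5  -0. ]
tilt fix rx,ry [-0.001   0.0001]
```

View pics/s4.png

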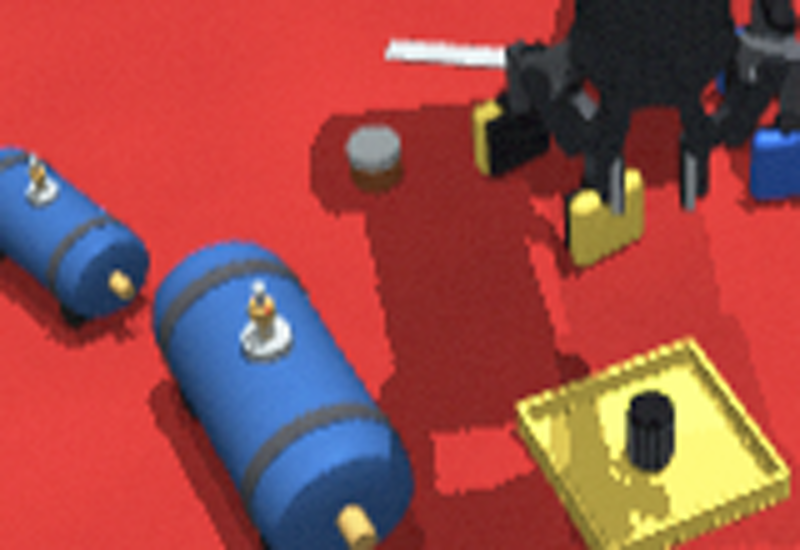

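View pics/t4.png

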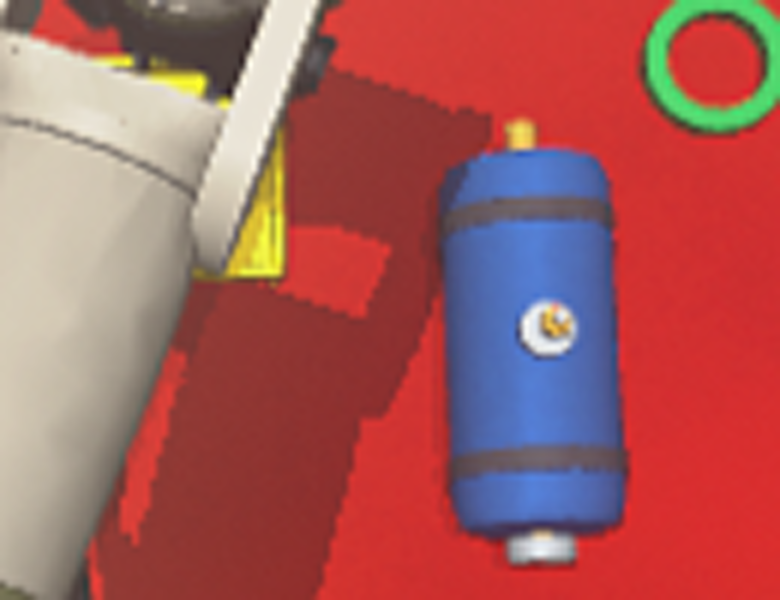

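```bash
python3 - <<'E'
from h import *
np.set_printoptions(precision=4,suppress=True)
t=viewer.get_image("top");s=viewer.get_image("scene")
f=lambda p,o,k:((p[0]+.5)/k-.5+o[0],(p[1]+.5)/k-.5+o[1])
b=f((548,329),(310,120),6);print("boss",onz(t,b,.108),onz(s,f((266,336),(200,180),5),.108))
print("nut",onz(t,f((554,321),(310,120),6),.132), "pin",onz(s,f((257,286),(200,180),5),.146))
plan(.558,-.326,.22)
E
```

```text
boss [ 0.5571 -0.3259  0.108 ] [ 0.5584 -0.3271  0.108 ]
nut [ 0.5568 -0.3247  0.132 ] pin [ 0.5568 -0.3265  0.146 ]
t 6.55 pos [ 0.6685 -0.1422  0.2198] yaw -115.64 J6 93.7 J1 -21.9 w 0.0298 F [-0.3 -0.6 -0.2]
slide total (mm) [213.5  20.1  -0.2]
tilt fix rx,ry [-0.0007  0.    ]
```

Request:
{"op": "jog_arm", "data": {"dr": [[0,0,0],[0,0,0],[0,0,0],[0,0,0],[0,0,0],[0,0,0],[0,0,0],[0,0,0],[0,0,0],[0,0,0]], "slide": [[0.0267,0.0026,0],[0.0267,0.0026,0],[0.0267,0.0026,0],[0.0267,0.0026,0],[0.0267,0.0026,0],[0.0267,0.0026,0],[0.0267,0.0026,0],[0.0267,0.0026,0],[0,0,0],[0,0,0]], "gripper": [-0.2,-0.2,-0.2,-0.2,-0.2,-0.2,-0.2,-0.2,-0.2,-0.2]}}

```text
time_s: 7.55
position: [0.5565, -0.3255, 0.2195]
tool_rot: [[-0.435, -0.9, 0.0], [-0.9, 0.435, 0.0], [-0.0, -0.0, -1.0]]
ft_force: [0.4, -0.3, -1.3]
grip_width: 0.0338
```

Request:
{"op": "jog_arm", "data": {"dr": [[0,0,0.13],[0,0,0.13],[0,0,0.13],[0,0,0.13],[0,0,0.13],[0,0,0.13],[0,0,0.13],[0,0,0.13],[0,0,0.13],[0,0,0.13]], "slide": [[0,0,0],[0,0,0],[0,0,0],[0,0,0],[0,0,0],[0,0,0],[0,0,0],[0,0,0],[0,0,0],[0,0,0]], "gripper": [-0.2,-0.2,-0.2,-0.2,-0.2,-0.2,-0.2,-0.2,-0.2,-0.2]}}

```text
time_s: 8.55
position: [0.5574, -0.3241, 0.2195]
tool_rot: [[-0.983, 0.182, 0.0], [0.182, 0.983, 0.0], [-0.0, 0.0, -1.0]]
ft_force: [-0.1, -0.0, 0.7]
grip_width: 0.0337
```

```bash
python3 -c "
from h import *
plan(.5573,-.326,.129)"
```

```text
t 8.55 pos [ 0.5574 -0.3241  0.2195] yaw 169.54 J6 149.8 J1 -40.7 w 0.0337 F [-0.1 -0.   0.7]
slide total (mm) [-0.3 -1.9 90.5]
tilt fix rx,ry [0.0002 0.0003]
```

Request:
{"op": "jog_arm", "data": {"dr": [[0,0,0],[0,0,0],[0,0,0],[0,0,0],[0,0,0],[0,0,0],[0,0,0],[0,0,0],[0,0,0],[0,0,0]], "slide": [[-0.0003,-0.0019,0],[0,0,0.018],[0,0,0.018],[0,0,0.018],[0,0,0.018],[0,0,0.017],[0,0,0],[0,0,0],[0,0,0],[0,0,0]], "gripper": [-0.2,-0.2,-0.2,-0.2,-0.2,-0.2,-0.2,-1,-1,-1], "force": 25}}

```text
time_s: 9.55
position: [0.557, -0.3273, 0.1314]
tool_rot: [[-0.984, 0.178, 0.002], [0.178, 0.984, -0.001], [-0.002, -0.001, -1.0]]
ft_force: [1.0, -0.2, 0.3]
grip_width: 0.0124
```

```bash
python3 -c "
from h import *
plan(.5573,-.326,.129)
pic('scene',200,130,160,110,5,'pics/s5.png')"
```

```text
t 9.55 pos [ 0.557  -0.3273  0.1314] yaw 169.72 J6 149.4 J1 -40.9 w 0.0124 F [ 1.  -0.2  0.3]
slide total (mm) [-0.   1.3  2.4]
tilt fix rx,ry [-0.0006  0.0017]
```

View pics/s5.png

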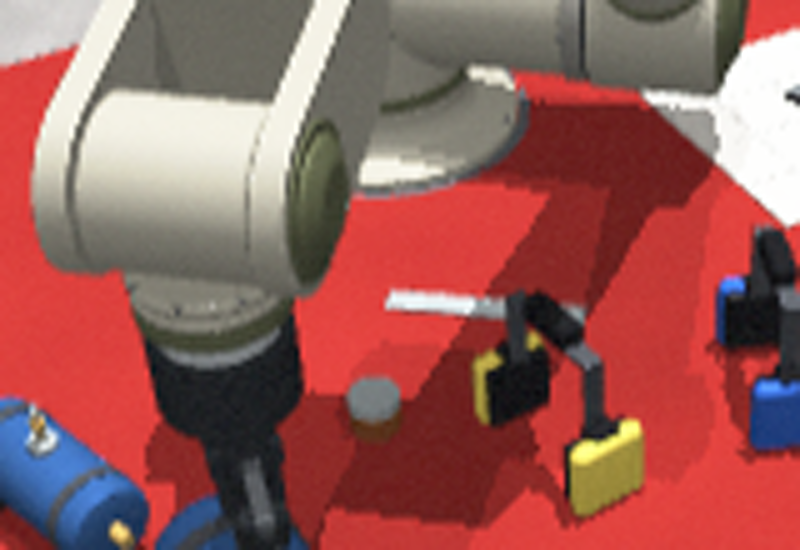

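Request:
{"op": "jog_arm", "data": {"dr": [[0,0,0],[0,0,0],[0,0,-0.05],[0,0,-0.1],[0,0,-0.14],[0,0,-0.14],[0,0,-0.14],[0,0,-0.14],[0,0,-0.14],[0,0,-0.1]], "slide": [[0,0,0],[0,0,0],[0,0,-0.0001],[0,0,-0.0001],[0,0,-0.0001],[0,0,-0.0002],[0,0,-0.0001],[0,0,-0.0002],[0,0,-0.0001],[0,0,-0.0002]], "gripper": [-1,-1,-1,-1,-1,-1,-1,-1,-1,-1]}}

```text
time_s: 10.6
position: [0.5573, -0.3272, 0.1317]
tool_rot: [[-0.714, -0.7, 0.002], [-0.7, 0.714, -0.0], [-0.001, -0.002, -1.0]]
ft_force: [3.8, 1.5, 0.6]
grip_width: 0.012
```

```bash
python3 -c "
from h import *
plan(.5573,-.326,.129);print(observe()['wrist_torque'])"
```

```text
t 10.6 pos [ 0.5573 -0.3272  0.1317] yaw -135.59 J6 94.7 J1 -40.9 w 0.012 F [3.8 1.5 0.6]
slide total (mm) [-0.8  0.8  2.7]
tilt fix rx,ry [-0.0015  0.0012]
[ 0.29834531 -0.5973257   0.01902993]
```

Request:
{"op": "jog_arm", "data": {"dr": [[0,0,-0.12],[0,0,-0.14],[0,0,-0.14],[0,0,-0.14],[0,0,-0.14],[0,0,-0.14],[0,0,-0.14],[0,0,-0.14],[0,0,-0.14],[0,0,-0.12]], "slide": [[0,0,-0.0001],[0,0,-0.0002],[0,0,-0.0001],[0,0,-0.0002],[0,0,-0.0001],[0,0,-0.0002],[0,0,-0.0001],[0,0,-0.0002],[0,0,-0.0001],[0,0,-0.0002]], "gripper": [-1,-1,-1,-1,-1,-1,-1,-1,-1,-1]}}

```text
time_s: 11.6
position: [0.5573, -0.3267, 0.1331]
tool_rot: [[0.535, -0.845, 0.002], [-0.845, -0.535, 0.001], [0.0, -0.002, -1.0]]
ft_force: [4.1, 4.2, 1.1]
grip_width: 0.0123
```

Request:
{"op": "jog_arm", "data": {"dr": [[0,0,-0.12],[0,0,-0.14],[0,0,-0.14],[0,0,-0.14],[0,0,-0.14],[0,0,-0.14],[0,0,-0.14],[0,0,-0.14],[0,0,-0.14],[0,0,-0.12]], "slide": [[0,0,-0.0001],[0,0,-0.0002],[0,0,-0.0001],[0,0,-0.0002],[0,0,-0.0001],[0,0,-0.0002],[0,0,-0.0001],[0,0,-0.0002],[0,0,-0.0001],[0,0,-0.0002]], "gripper": [-1,-1,-1,-1,-1,-1,-1,-1,-1,-1]}}

```text
time_s: 12.6
position: [0.5569, -0.3266, 0.1345]
tool_rot: [[0.938, 0.347, 0.001], [0.347, -0.938, 0.001], [0.001, -0.001, -1.0]]
ft_force: [2.4, 3.4, 1.3]
grip_width: 0.012
```

Request:
{"op": "jog_arm", "data": {"dr": [[0,0,-0.12],[0,0,-0.14],[0,0,-0.14],[0,0,-0.14],[0,0,-0.14],[0,0,-0.14],[0,0,-0.14],[0,0,-0.14],[0,0,-0.14],[0,0,-0.1]], "slide": [[0,0,-0.0001],[0,0,-0.0002],[0,0,-0.0001],[0,0,-0.0002],[0,0,-0.0001],[0,0,-0.0002],[0,0,-0.0001],[0,0,-0.0002],[0,0,-0.0001],[0,0,-0.0002]], "gripper": [-1,-1,-1,-1,-1,-1,-1,-1,-1,-1]}}

```text
time_s: 13.6
position: [0.5567, -0.327, 0.136]
tool_rot: [[-0.122, 0.992, 0.0], [0.992, 0.122, 0.001], [0.0, 0.0, -1.0]]
ft_force: [0.7, 2.0, 2.1]
grip_width: 0.0124
```

```bash
python3 -c "
from h import *
plan(.5573,-.326,.22);print(observe()['wrist_torque'])"
```

```text
t 13.6 pos [ 0.5567 -0.327   0.136 ] yaw 97.03 J6 -138.0 J1 -40.9 w 0.0124 F [0.7 2.  2.1]
slide total (mm) [  0.9   0.7 -84. ]
tilt fix rx,ry [ 0.0002 -0.0005]
[ 0.35007147 -0.22338705  0.00176685]
```

Request:
{"op": "jog_arm", "data": {"dr": [[0,0,-0.1],[0,0,-0.1],[0,0,-0.1],[0,0,0],[0,0,0],[0,0,0],[0,0,0],[0,0,0],[0,0,0],[0,0,0]], "slide": [[0,0,-0.0001],[0,0,-0.0001],[0,0,-0.0001],[0,0,0],[0,0,0],[0,0,0],[0,0,0],[0,0,-0.03],[0,0,-0.03],[0,0,-0.02]], "gripper": [-1,-1,-1,-1,-0.3,-0.3,-0.3,-0.3,-0.3,-0.3]}}

```text
time_s: 14.6
position: [0.5568, -0.3276, 0.2184]
tool_rot: [[-0.404, 0.915, 0.002], [0.915, 0.404, -0.002], [-0.002, 0.001, -1.0]]
ft_force: [0.6, 1.2, 0.4]
grip_width: 0.0298
```

Request:
{"op": "jog_arm", "data": {"dr": [[0,0,0.14],[0,0,0.14],[0,0,0.14],[0,0,0.14],[0,0,0.14],[0,0,0.14],[0,0,0.14],[0,0,0.14],[0,0,0.14],[0,0,0.14]], "slide": [[0,0,0],[0,0,0],[0,0,0],[0,0,0],[0,0,0],[0,0,0],[0,0,0],[0,0,0],[0,0,0],[0,0,0]], "gripper": [-1,-1,-1,-1,-1,-1,-1,-1,-1,-1]}}

```text
time_s: 15.6
position: [0.5565, -0.3274, 0.2161]
tool_rot: [[0.836, 0.549, -0.0], [0.549, -0.836, -0.0], [-0.0, -0.0, -1.0]]
ft_force: [-0.0, 0.5, 0.6]
grip_width: 0.0001
```

```bash
python3 -c "
from h import *
pic('scene',200,130,160,110,5,'pics/s6.png')
plan(.5573,-.326,.1475)"
```

```text
t 15.65 pos [ 0.5565 -0.3274  0.2162] yaw 32.91 J6 -73.9 J1 -41.0 w -0.0001 F [-0.  -0.2 -0.1]
slide total (mm) [ 1.5 -0.7 68.7]
tilt fix rx,ry [-0.0001  0.0002]
```

View pics/s6.png

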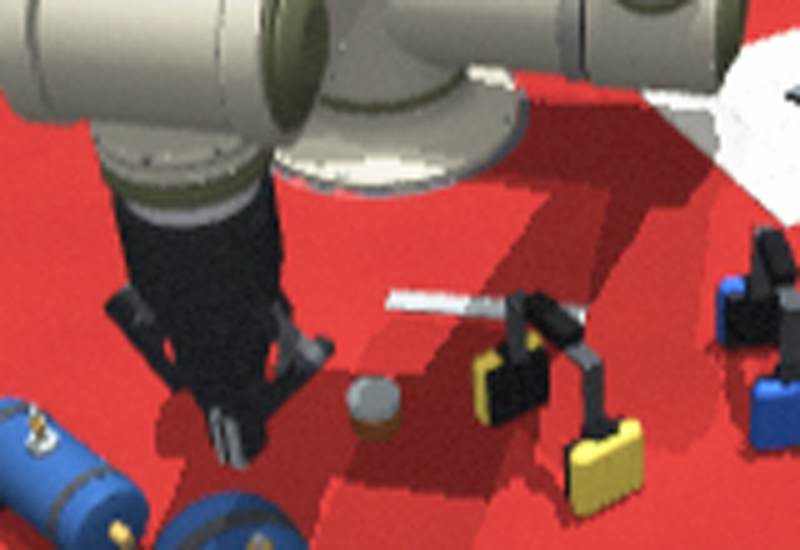

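```bash
python3 -c "
from h import *
pic('scene',215,200,80,60,10,'pics/s7.png')
pic('top',380,150,40,40,12,'pics/t7.png')"
```

```text
(no output)
```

View pics/s7.png

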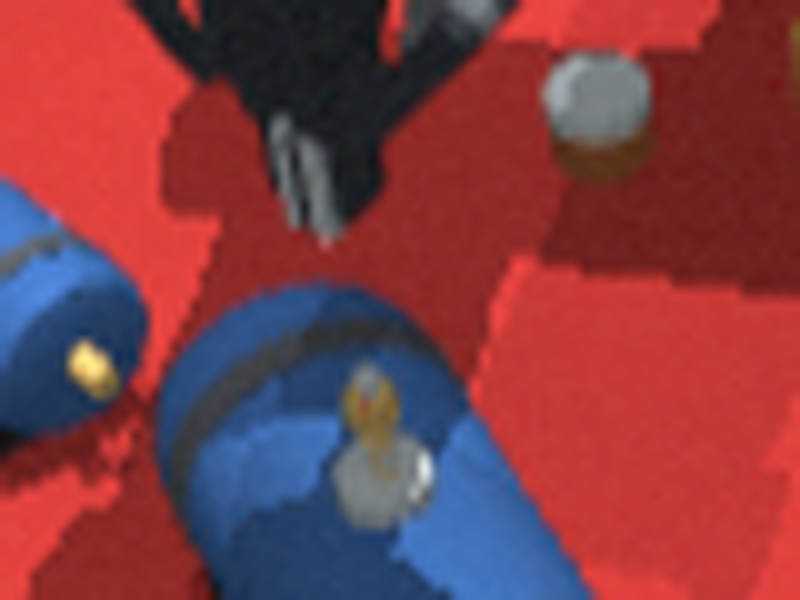

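View pics/t7.png

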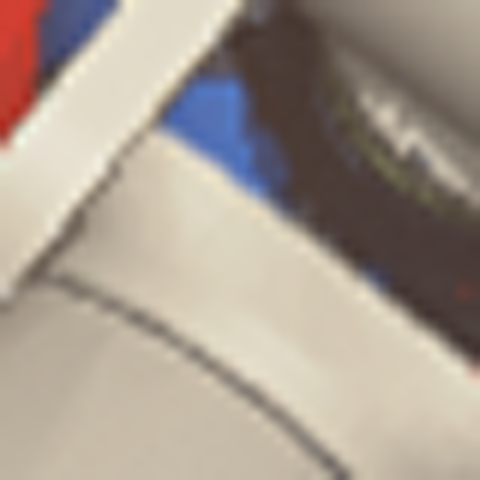

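Nut visibly higher, less pin above it (crop (368,385)). Now press with shut fingers.

Request:
{"op": "jog_arm", "data": {"dr": [[0,0,0],[0,0,0],[0,0,0],[0,0,0],[0,0,0],[0,0,0],[0,0,0],[0,0,0],[0,0,0],[0,0,0]], "slide": [[0.0008,-0.0004,0],[0,0,0.02],[0,0,0.02],[0,0,0.01],[0,0,0.005],[0,0,0],[0,0,0],[0,0,0],[0,0,0],[0,0,0]], "gripper": [-1,-1,-1,-1,-1,-1,-1,-1,-1,-1]}}

```text
time_s: 16.75
position: [0.5571, -0.3265, 0.1616]
tool_rot: [[0.832, 0.555, 0.0], [0.555, -0.832, -0.0], [0.0, 0.001, -1.0]]
ft_force: [-0.2, 0.0, -0.1]
grip_width: -0.0001
```

Request:
{"op": "jog_arm", "data": {"dr": [[0,0,0],[0,0,0],[0,0,0],[0,0,0],[0,0,0],[0,0,0],[0,0,0],[0,0,0],[0,0,0],[0,0,0]], "slide": [[0,0,0.001],[0,0,0.001],[0,0,0.001],[0,0,0.001],[0,0,0.001],[0,0,0.001],[0,0,0.001],[0,0,0],[0,0,0],[0,0,0]], "gripper": [-1,-1,-1,-1,-1,-1,-1,-1,-1,-1]}}

```text
time_s: 17.75
position: [0.5571, -0.3265, 0.1544]
tool_rot: [[0.832, 0.555, 0.0], [0.555, -0.832, -0.0], [0.0, 0.0, -1.0]]
ft_force: [-0.6, 0.1, 2.8]
grip_width: -0.0001
```

```bash
python3 -c "
from h import *
pic('scene',215,200,80,60,10,'pics/s8.png')
plan(.5573,-.326,.151)"
```

```text
t 17.8 pos [ 0.557  -0.3265  0.1544] yaw 33.69 J6 -74.6 J1 -40.9 w -0.0004 F [-0.1  0.8  2.5]
slide total (mm) [ 0.5 -0.3  3.4]
tilt fix rx,ry [ 0.0002 -0.0001]
```

View pics/s8.png

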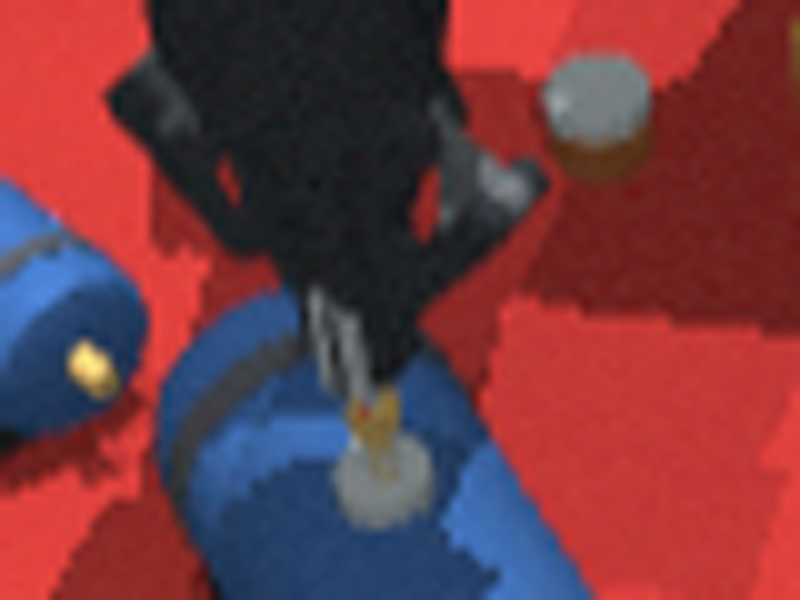

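Pin in contact at 2.6 N (about 2.5 mm down). Push another 4 mm and hold.

Request:
{"op": "jog_arm", "data": {"dr": [[0,0,0],[0,0,0],[0,0,0],[0,0,0],[0,0,0],[0,0,0],[0,0,0],[0,0,0],[0,0,0],[0,0,0]], "slide": [[0,0,0.001],[0,0,0.0005],[0,0,0.0005],[0,0,0.0005],[0,0,0.0005],[0,0,0],[0,0,0],[0,0,0],[0,0,0],[0,0,0]], "gripper": [-1,-1,-1,-1,-1,-1,-1,-1,-1,-1]}}

```text
time_s: 18.8
position: [0.5571, -0.3265, 0.1519]
tool_rot: [[0.832, 0.555, 0.001], [0.555, -0.832, -0.001], [0.0, 0.001, -1.0]]
ft_force: [-1.6, 1.4, 7.2]
grip_width: 0.0001
```

Request:
{"op": "jog_arm", "data": {"dr": [[0,0,0],[0,0,0],[0,0,0],[0,0,0],[0,0,0],[0,0,0],[0,0,0],[0,0,0],[0,0,0],[0,0,0]], "slide": [[0,0,0.0005],[0,0,0.0005],[0,0,0],[0,0,0],[0,0,0],[0,0,0],[0,0,0],[0,0,0],[0,0,0],[0,0,0]], "gripper": [-1,-1,-1,-1,-1,-1,-1,-1,-1,-1]}}

```text
time_s: 19.8
position: [0.5572, -0.3266, 0.1517]
tool_rot: [[0.832, 0.555, 0.001], [0.555, -0.832, -0.001], [0.0, 0.002, -1.0]]
ft_force: [-3.4, 1.9, 12.0]
grip_width: 0.0002
```

Request:
{"op": "jog_arm", "data": {"dr": [[0,0,0],[0,0,0],[0,0,0],[0,0,0],[0,0,0],[0,0,0],[0,0,0],[0,0,0],[0,0,0],[0,0,0]], "slide": [[0,0,0.0005],[0,0,0.0005],[0,0,0],[0,0,0],[0,0,0],[0,0,0],[0,0,0],[0,0,0],[0,0,0],[0,0,0]], "gripper": [-1,-1,-1,-1,-1,-1,-1,-1,-1,-1]}}

```text
time_s: 20.8
position: [0.5572, -0.3266, 0.1515]
tool_rot: [[0.832, 0.555, 0.002], [0.555, -0.832, -0.002], [0.001, 0.003, -1.0]]
ft_force: [-5.5, 2.9, 17.0]
grip_width: -0.0
```

Full stroke: the force rises steeply at 5 mm. Hold half a second more, lift, and check muffs.

Request:
{"op": "jog_arm", "data": {"dr": [[0,0,0],[0,0,0],[0,0,0],[0,0,0],[0,0,0],[0,0,0],[0,0,0],[0,0,0],[0,0,0],[0,0,0]], "slide": [[0,0,0],[0,0,0],[0,0,0],[0,0,0],[0,0,0],[0,0,-0.005],[0,0,-0.01],[0,0,-0.03],[0,0,-0.04],[0,0,-0.04]], "gripper": [-1,-1,-1,-1,-1,-1,-1,-1,-1,-1]}}

```text
time_s: 21.8
position: [0.5568, -0.3263, 0.2753]
tool_rot: [[0.832, 0.555, -0.001], [0.555, -0.832, 0.001], [-0.0, -0.001, -1.0]]
ft_force: [-0.1, -0.8, -0.5]
grip_width: 0.0001
```

```bash
python3 -c "
from h import *
pic('scene',215,150,265,110,3,'pics/s9.png')
pic('top',155,120,200,130,4,'pics/t9.png')
plan(.4437,-.0787,.245,-84.4)"
```

```text
t 21.9 pos [ 0.5581 -0.3273  0.2803] yaw 33.7 J6 -74.6 J1 -40.9 w -0.0001 F [-0.7  0.   1.3]
slide total (mm) [  42.6 -270.7   32.7]
tilt fix rx,ry [ 0.0102 -0.0029]
dr z total rad 2.061
```

View pics/s9.png

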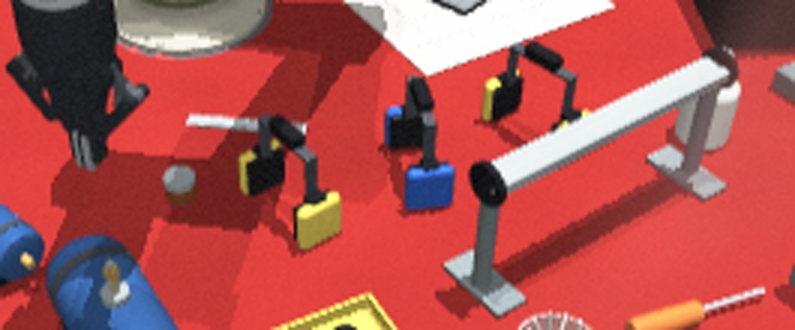

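View pics/t9.png

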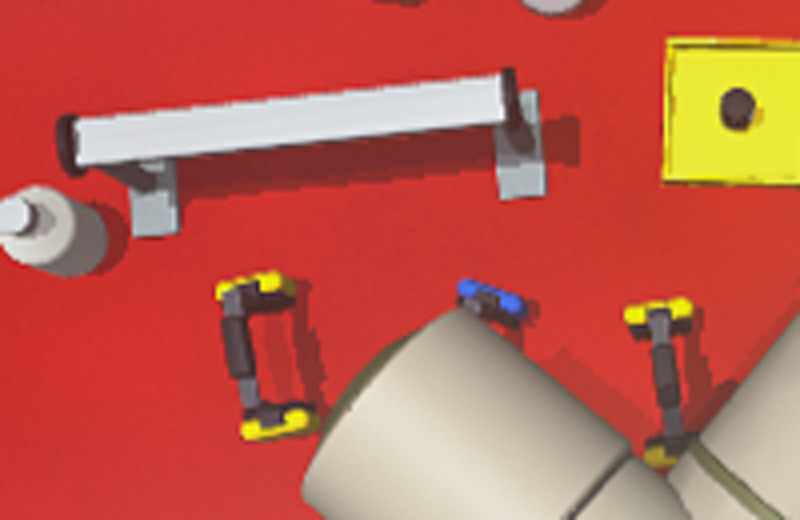

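Muff A (far yellow) has been bumped ~20 mm; B and C unmoved; cap in tray. Go to C.

Request:
{"op": "jog_arm", "data": {"dr": [[0,0,0],[0,0,0],[0,0,0],[0,0,0],[0,0,0],[0,0,0],[0,0,0],[0,0,0],[0,0,0.14],[0,0,0.14]], "slide": [[0.0054,-0.0338,0.004],[0.0054,-0.0338,0.004],[0.0054,-0.0338,0.004],[0.0054,-0.0338,0.004],[0.0054,-0.0338,0.004],[0.0054,-0.0338,0.004],[0.0054,-0.0338,0.004],[0.0054,-0.0338,0.004],[0,0,0],[0,0,0]], "gripper": [-0.2,-0.2,-0.2,-0.2,-0.2,-0.2,-0.2,-0.2,-0.2,-0.2]}}

```text
time_s: 22.9
position: [0.4425, -0.0766, 0.2419]
tool_rot: [[0.954, 0.299, -0.001], [0.299, -0.954, 0.0], [-0.0, -0.0, -1.0]]
ft_force: [-0.2, 0.3, 0.4]
grip_width: 0.034
```

Request:
{"op": "jog_arm", "data": {"dr": [[0,0,0.14],[0,0,0.14],[0,0,0.14],[0,0,0.14],[0,0,0.14],[0,0,0.14],[0,0,0.14],[0,0,0.14],[0,0,0.14],[0,0,0.14]], "slide": [[0,0,0],[0,0,0],[0,0,0],[0,0,0],[0,0,0],[0,0,0],[0,0,0],[0,0,0],[0,0,0],[0,0,0]], "gripper": [-0.2,-0.2,-0.2,-0.2,-0.2,-0.2,-0.2,-0.2,-0.2,-0.2]}}

```text
time_s: 23.9
position: [0.4428, -0.0775, 0.2417]
tool_rot: [[0.456, -0.89, -0.001], [-0.89, -0.456, 0.0], [-0.001, 0.001, -1.0]]
ft_force: [-0.6, -1.0, -1.3]
grip_width: 0.0341
```

```bash
python3 -c "
from h import *
plan(.4435,-.0787,.119,-84.4)"
```

```text
t 23.9 pos [ 0.4428 -0.0775  0.2417] yaw -62.9 J6 37.8 J1 -25.1 w 0.0341 F [-0.6 -1.  -1.3]
slide total (mm) [ 1.500e+00 -1.000e-01  1.227e+02]
tilt fix rx,ry [0.0006 0.0008]
dr z total rad 0.375
```

Request:
{"op": "jog_arm", "data": {"dr": [[0,0,0.125],[0,0,0.125],[0,0,0.125],[0,0,0],[0,0,0],[0,0,0],[0,0,0],[0,0,0],[0,0,0],[0,0,0]], "slide": [[0.0015,0,0],[0,0,0],[0,0,0],[0,0,0.02],[0,0,0.02],[0,0,0.02],[0,0,0.02],[0,0,0],[0,0,0],[0,0,0]], "gripper": [0,0,0,0,0,0,0,0,0,0]}}

```text
time_s: 24.9
position: [0.4441, -0.079, 0.1631]
tool_rot: [[0.104, -0.995, 0.001], [-0.995, -0.104, -0.001], [0.001, -0.001, -1.0]]
ft_force: [-0.4, 0.2, -0.2]
grip_width: 0.0422
```

```bash
python3 -c "
from h import *
plan(.4435,-.0787,.119,-84.4)
pic('scene',260,150,160,110,5,'pics/s10.png')"
```

```text
t 24.9 pos [ 0.4441 -0.079   0.1631] yaw -84.05 J6 58.9 J1 -25.2 w 0.0422 F [-0.4  0.2 -0.2]
slide total (mm) [-0.4  0.6 44.1]
tilt fix rx,ry [-0.0014 -0.0008]
dr z total rad 0.006
```

View pics/s10.png

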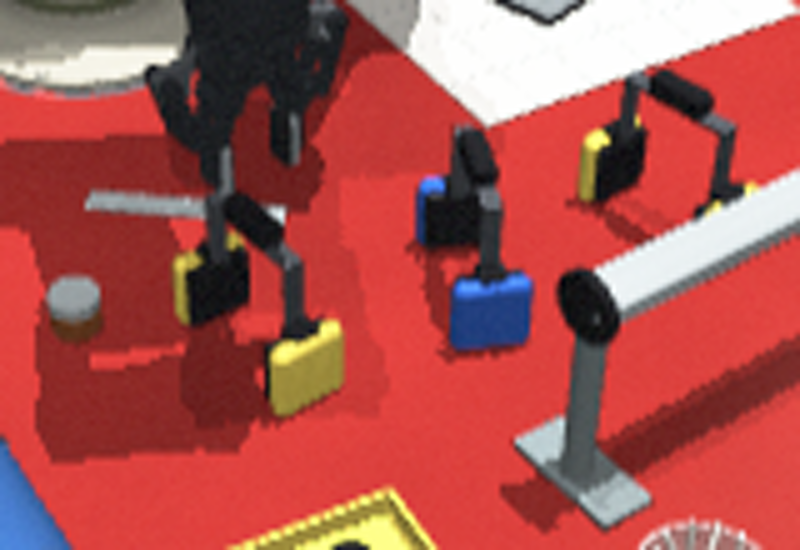

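Jaws straddle C's crown. Descend and pinch.

Request:
{"op": "jog_arm", "data": {"dr": [[0,0,0],[0,0,0],[0,0,0],[0,0,0],[0,0,0],[0,0,0],[0,0,0],[0,0,0],[0,0,0],[0,0,0]], "slide": [[-0.0004,0.0006,0.015],[0,0,0.015],[0,0,0.0115],[0,0,0],[0,0,0],[0,0,0],[0,0,0],[0,0,0],[0,0,0],[0,0,0]], "gripper": [0,0,0,0,0,-1,-1,-1,-1,-1], "force": 50}}

```text
time_s: 25.95
position: [0.4435, -0.0789, 0.1215]
tool_rot: [[0.104, -0.995, 0.002], [-0.995, -0.104, -0.001], [0.001, -0.002, -1.0]]
ft_force: [-1.0, -1.1, 5.9]
grip_width: 0.0169
```

Request:
{"op": "jog_arm", "data": {"dr": [[0,0,0],[0,0,0],[0,0,0],[0,0,0],[0,0,0],[0,0,0],[0,0,0],[0,0,0],[0,0,0],[0,0,0]], "slide": [[0,0,-0.01],[0,0,-0.02],[0,0,-0.02],[0,0,-0.03],[0,0,-0.03],[0,0,-0.03],[0,0,-0.03],[0,0,-0.02],[0,0,0],[0,0,0]], "gripper": [-1,-1,-1,-1,-1,-1,-1,-1,-1,-1]}}

```text
time_s: 26.95
position: [0.4426, -0.0783, 0.3101]
tool_rot: [[0.104, -0.995, -0.001], [-0.995, -0.104, 0.0], [-0.001, 0.001, -1.0]]
ft_force: [0.1, 0.5, -2.7]
grip_width: 0.0167
```

```bash
python3 -c "
from h import *
plan(.648,.087,.31,-85.9)
pic('scene',260,100,160,110,5,'pics/s11.png')"
```

```text
t 26.95 pos [ 0.4426 -0.0783  0.3101] yaw -84.05 J6 58.9 J1 -25.2 w 0.0167 F [ 0.1  0.5 -2.7]
slide total (mm) [-1.431e+02 -2.214e+02  1.000e-01]
tilt fix rx,ry [0.0007 0.0005]
dr z total rad 0.032
```

View pics/s11.png

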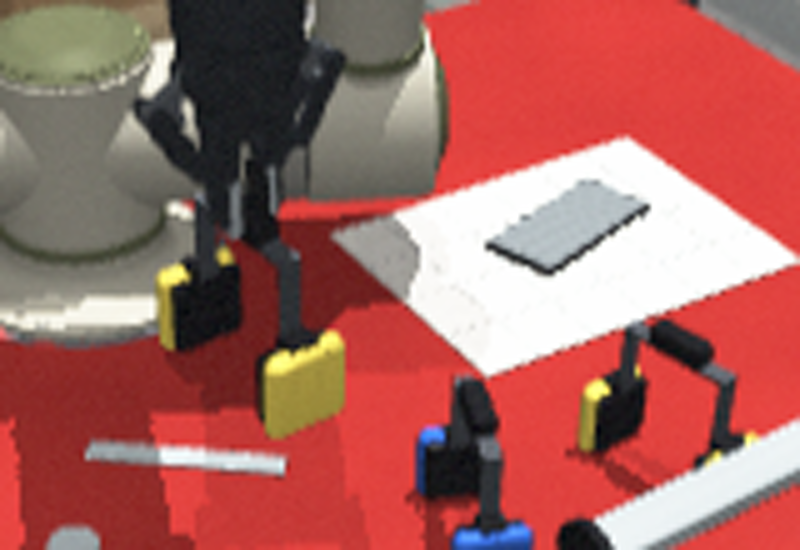

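Request:
{"op": "jog_arm", "data": {"dr": [[0,0,0],[0,0,0],[0,0,0],[0,0,0],[0,0,0],[0,0,0],[0,0,0],[0,0,0],[0,0,0],[0,0,0.032]], "slide": [[-0.01,-0.015,-0.005],[-0.016,-0.025,-0.005],[-0.016,-0.025,0],[-0.016,-0.025,0],[-0.016,-0.025,0],[-0.016,-0.025,0],[-0.016,-0.025,0],[-0.016,-0.025,0],[-0.0141,-0.02,0],[-0.007,-0.0114,0]], "gripper": [-1,-1,-1,-1,-1,-1,-1,-1,-1,-1]}}

```text
time_s: 28.0
position: [0.6492, 0.0881, 0.318]
tool_rot: [[0.073, -0.997, -0.004], [-0.997, -0.073, 0.0], [-0.001, 0.004, -1.0]]
ft_force: [-0.2, -0.4, -1.9]
grip_width: 0.0165
```

```bash
python3 -c "
from h import *
plan(.648,.087,.176,-85.9)
pic('scene',300,100,200,150,4,'pics/s12.png')
pic('top',155,100,200,130,4,'pics/t12.png')"
```

```text
t 28.0 pos [0.6492 0.0881 0.318 ] yaw -85.84 J6 83.2 J1 -2.6 w 0.0165 F [-0.2 -0.4 -1.9]
slide total (mm) [  1.1   0.7 142. ]
tilt fix rx,ry [0.004  0.0007]
dr z total rad 0.001
```

View pics/s12.png

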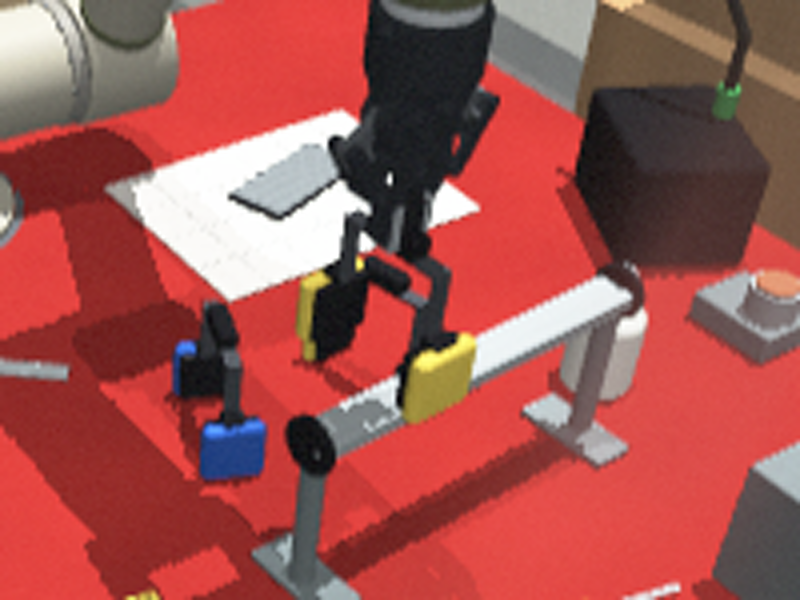

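View pics/t12.png

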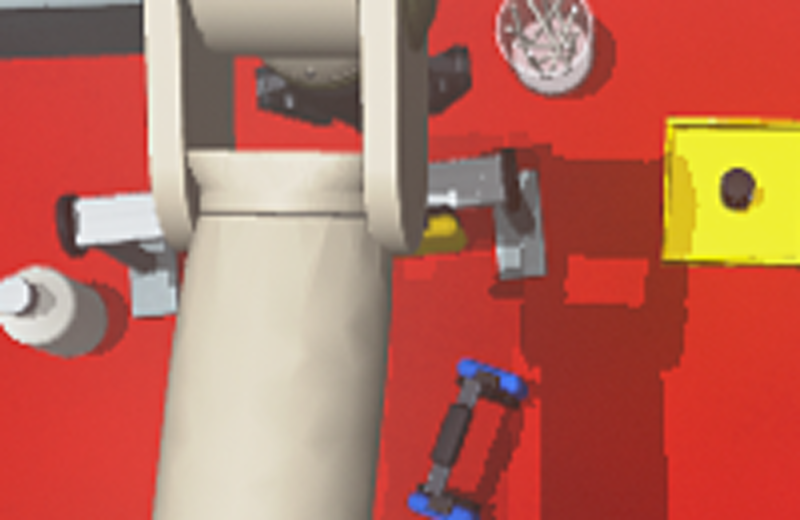

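Request:
{"op": "jog_arm", "data": {"dr": [[0,0,0],[0,0,0],[0,0,0],[0,0,0],[0,0,0],[0,0,0],[0,0,0],[0,0,0],[0,0,0],[0,0,0]], "slide": [[0.0011,0.0007,0.01],[0,0,0.02],[0,0,0.02],[0,0,0.02],[0,0,0.02],[0,0,0.02],[0,0,0.015],[0,0,0.01],[0,0,0.005],[0,0,0]], "gripper": [-1,-1,-1,-1,-1,-1,-1,-1,-1,-1]}}

```text
time_s: 29.1
position: [0.6474, 0.0853, 0.1803]
tool_rot: [[0.072, -0.997, -0.001], [-0.997, -0.072, 0.0], [-0.0, 0.001, -1.0]]
ft_force: [-0.3, -0.1, -0.7]
grip_width: 0.0164
```

```bash
python3 -c "
from h import *
plan(.648,.087,.176,-85.9)
pic('scene',300,100,200,150,4,'pics/s13.png')"
```

```text
t 29.1 pos [0.6474 0.0853 0.1803] yaw -85.9 J6 83.0 J1 -2.9 w 0.0164 F [-0.3 -0.1 -0.7]
slide total (mm) [-1.7 -0.7  4.3]
tilt fix rx,ry [0.0009 0.0001]
dr z total rad 0.0
```

View pics/s13.png

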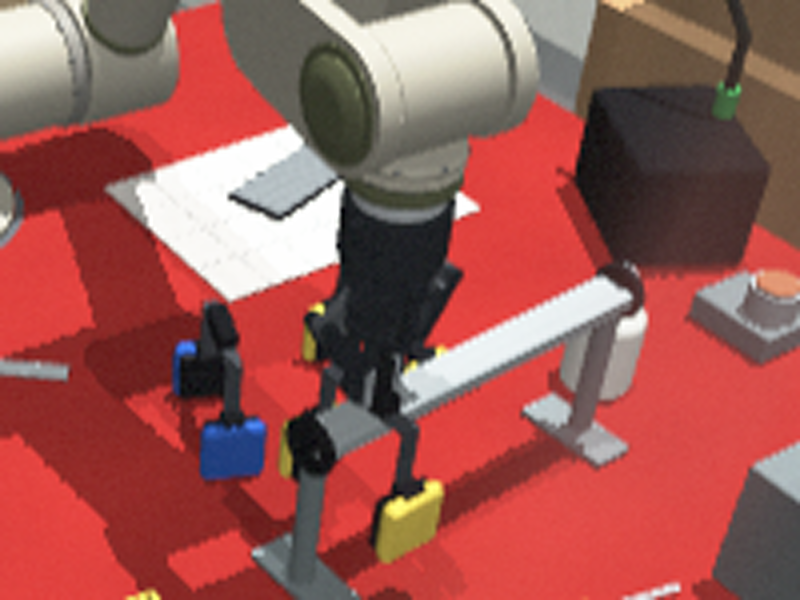

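Request:
{"op": "jog_arm", "data": {"dr": [[0,0,0],[0,0,0],[0,0,0],[0,0,0],[0,0,0],[0,0,0],[0,0,0],[0,0,0],[0,0,0],[0,0,0]], "slide": [[0,0,0.002],[0,0,0.002],[0,0,0.001],[0,0,0],[0,0,0],[0,0,0],[0,0,0],[0,0,0],[0,0,0],[0,0,0]], "gripper": [-1,-1,-1,-1,-1,-1,-0.3,-0.3,-0.3,-0.3]}}

```text
time_s: 30.15
position: [0.6479, 0.0856, 0.1759]
tool_rot: [[0.072, -0.997, 0.0], [-0.997, -0.072, 0.0], [0.0, -0.0, -1.0]]
ft_force: [-0.6, 0.1, 0.4]
grip_width: 0.0298
```

Request:
{"op": "jog_arm", "data": {"dr": [[0,0,0],[0,0,0],[0,0,0],[0,0,0],[0,0,0],[0,0,0],[0,0,0],[0,0,0],[0,0,0],[0,0,0]], "slide": [[0,0,-0.005],[0,0,-0.015],[0,0,-0.02],[0,0,-0.02],[0,0,-0.02],[0,0,-0.02],[0,0,-0.02],[0,0,0],[0,0,0],[0,0,0]], "gripper": [-0.2,-0.2,-0.2,-0.2,-0.2,-0.2,-0.2,-0.2,-0.2,-0.2]}}

```text
time_s: 31.15
position: [0.6475, 0.0856, 0.2943]
tool_rot: [[0.072, -0.997, -0.002], [-0.997, -0.072, 0.0], [-0.0, 0.002, -1.0]]
ft_force: [0.2, -0.8, -0.2]
grip_width: 0.0346
```

```bash
python3 -c "
from h import *
plan(.4637,.0808,.245,-116.9)
pic('scene',300,100,200,150,4,'pics/s14.png')"
```

```text
t 31.15 pos [0.6475 0.0856 0.2943] yaw -85.89 J6 83.1 J1 -2.8 w 0.0346 F [ 0.2 -0.8 -0.2]
slide total (mm) [ -8.4 183.5  49.8]
tilt fix rx,ry [0.0023 0.0003]
dr z total rad 0.541
```

View pics/s14.png

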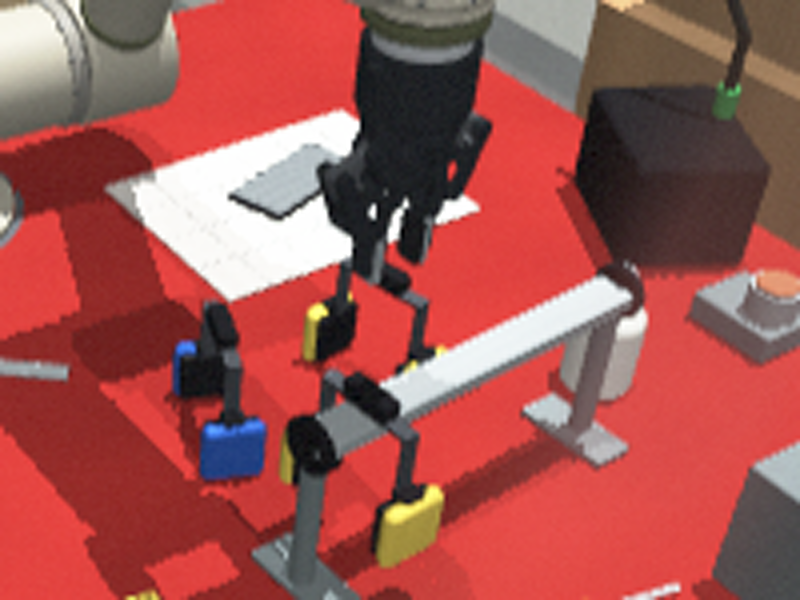

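C hangs astride the rail. Now B.

Request:
{"op": "jog_arm", "data": {"dr": [[0,0,0],[0,0,0],[0,0,0],[0,0,0],[0,0,0],[0,0,0],[0,0,0.135],[0,0,0.135],[0,0,0.135],[0,0,0.136]], "slide": [[-0.0014,0.0306,0],[-0.0014,0.0306,0],[-0.0014,0.0306,0.01],[-0.0014,0.0306,0.01],[-0.0014,0.0306,0.015],[-0.0014,0.0306,0.015],[0,0,0],[0,0,0],[0,0,0],[0,0,0]], "gripper": [0,0,0,0,0,0,0,0,0,0]}}

```text
time_s: 32.2
position: [0.4637, 0.0808, 0.2451]
tool_rot: [[-0.457, -0.889, -0.001], [-0.889, 0.457, 0.0], [0.0, 0.001, -1.0]]
ft_force: [0.3, -0.1, 0.5]
grip_width: 0.0427
```

```bash
python3 -c "
from h import *
plan(.4637,.0808,.119,-116.9)"
```

```text
t 32.2 pos [0.4637 0.0808 0.2451] yaw -117.2 J6 112.6 J1 -4.6 w 0.0427 F [ 0.3 -0.1  0.5]
slide total (mm) [ -0.   -0.2 126.1]
tilt fix rx,ry [ 0.0012 -0.0004]
dr z total rad -0.005
```

Request:
{"op": "jog_arm", "data": {"dr": [[0,0,0],[0,0,0],[0,0,0],[0,0,0],[0,0,0],[0,0,0],[0,0,0],[0,0,0],[0,0,0],[0,0,0]], "slide": [[0,0,0.015],[0,0,0.02],[0,0,0.02],[0,0,0.02],[0,0,0],[0,0,0],[0,0,0],[0,0,0],[0,0,0],[0,0,0]], "gripper": [0,0,0,0,0,0,0,0,0,0]}}

```text
time_s: 33.2
position: [0.4642, 0.0808, 0.1711]
tool_rot: [[-0.452, -0.892, 0.001], [-0.892, 0.452, -0.0], [-0.0, -0.001, -1.0]]
ft_force: [0.1, -0.5, 0.0]
grip_width: 0.0426
```

```bash
python3 -c "
from h import *
plan(.4637,.0808,.119,-116.9)
pic('scene',280,120,160,110,5,'pics/s15.png')
pic('top',155,120,200,130,4,'pics/t15.png')"
```

```text
t 33.2 pos [0.4642 0.0808 0.1711] yaw -116.88 J6 112.3 J1 -4.6 w 0.0426 F [ 0.1 -0.5  0. ]
slide total (mm) [ 0.2  0.4 52.1]
tilt fix rx,ry [-0.0006  0.0002]
dr z total rad 0.0
```

View pics/s15.png

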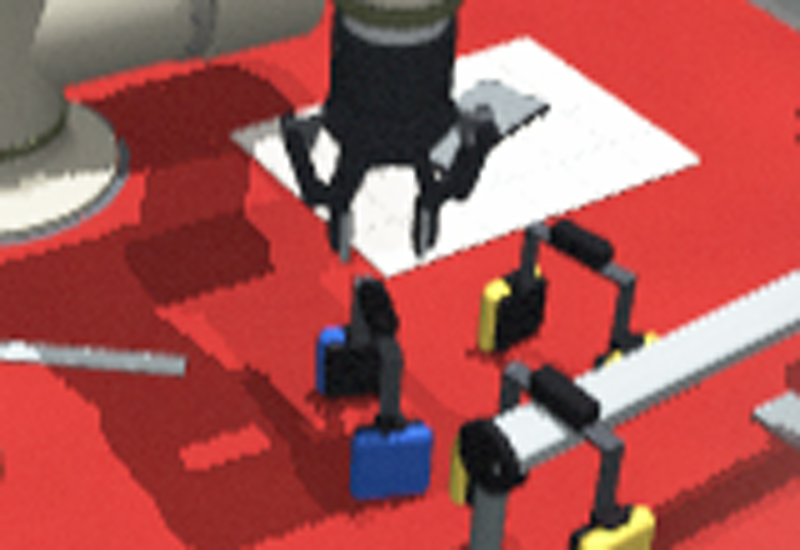

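View pics/t15.png

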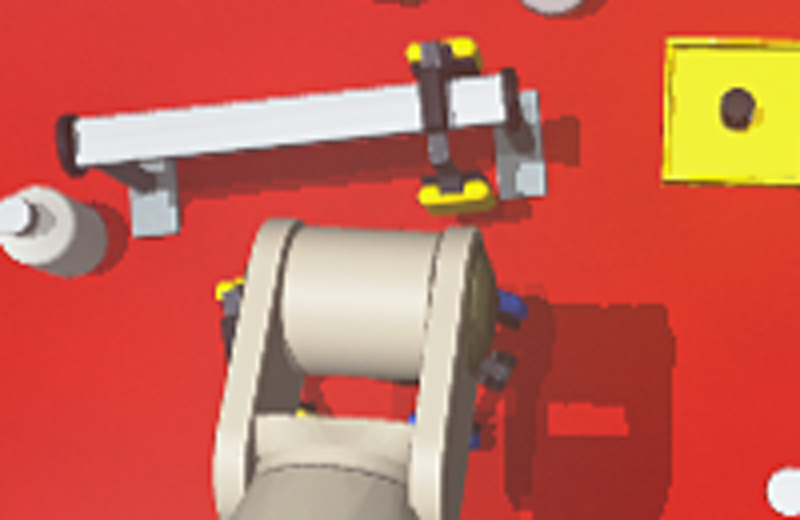

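Jaws centred over B's crown; C hangs well in the top view. Pinch and lift.

Request:
{"op": "jog_arm", "data": {"dr": [[0,0,0],[0,0,0],[0,0,0],[0,0,0],[0,0,0],[0,0,0],[0,0,0],[0,0,0],[0,0,0],[0,0,0]], "slide": [[0,0,0.015],[0,0,0.02],[0,0,0.0145],[0,0,0],[0,0,0],[0,0,0],[0,0,0],[0,0,0],[0,0,0],[0,0,0]], "gripper": [0,0,0,0,0,-1,-1,-1,-1,-1]}}

```text
time_s: 34.3
position: [0.4647, 0.0808, 0.1223]
tool_rot: [[-0.452, -0.892, 0.002], [-0.892, 0.452, -0.0], [-0.001, -0.002, -1.0]]
ft_force: [0.5, -0.4, 6.3]
grip_width: 0.0162
```

Request:
{"op": "jog_arm", "data": {"dr": [[0,0,0],[0,0,0],[0,0,0],[0,0,0],[0,0,0],[0,0,0],[0,0,-0.135],[0,0,-0.135],[0,0,-0.135],[0,0,-0.136]], "slide": [[0,0,-0.01],[0,0,-0.025],[0,0,-0.04],[0,0,-0.04],[0,0,-0.045],[0,0,-0.035],[0,0,0],[0,0,0],[0,0,0],[0,0,0]], "gripper": [-1,-1,-1,-1,-1,-1,-1,-1,-1,-1]}}

```text
time_s: 35.3
position: [0.4636, 0.0809, 0.3168]
tool_rot: [[0.077, -0.997, -0.0], [-0.997, -0.077, 0.0], [-0.0, 0.0, -1.0]]
ft_force: [-0.1, -0.3, -1.6]
grip_width: 0.0166
```

```bash
python3 -c "
from h import *
plan(.6414,.177,.318,-85.9)"
```

```text
t 35.3 pos [0.4636 0.0809 0.3168] yaw -85.57 J6 81.0 J1 -4.6 w 0.0166 F [-0.1 -0.3 -1.6]
slide total (mm) [ -82.1 -184.7   -1.2]
tilt fix rx,ry [0.0001 0.    ]
dr z total rad 0.006
```

Request:
{"op": "jog_arm", "data": {"dr": [[0,0,0],[0,0,0],[0,0,0],[0,0,0],[0,0,0],[0,0,0],[0,0,0],[0,0,0],[0,0,0],[0,0,0.006]], "slide": [[-0.006,-0.012,-0.003],[-0.01,-0.022,0],[-0.01,-0.022,0],[-0.01,-0.022,0],[-0.01,-0.022,0],[-0.01,-0.022,0],[-0.01,-0.022,0],[-0.0075,-0.02,0],[-0.006,-0.014,0],[-0.003,-0.0067,0]], "gripper": [-1,-1,-1,-1,-1,-1,-1,-1,-1,-1]}}

```text
time_s: 36.3
position: [0.6428, 0.1768, 0.319]
tool_rot: [[0.066, -0.998, -0.001], [-0.998, -0.066, -0.0], [-0.0, 0.001, -1.0]]
ft_force: [0.2, 0.2, -0.9]
grip_width: 0.0167
```

```bash
python3 -c "
from h import *
plan(.6414,.177,.1765,-85.9)
pic('scene',300,80,200,150,4,'pics/s16.png')"
```

```text
t 36.3 pos [0.6428 0.1768 0.319 ] yaw -86.22 J6 91.4 J1 5.2 w 0.0167 F [ 0.2  0.2 -0.9]
slide total (mm) [ -0.3   1.3 142.5]
tilt fix rx,ry [0.001 0.   ]
dr z total rad -0.006
```

View pics/s16.png

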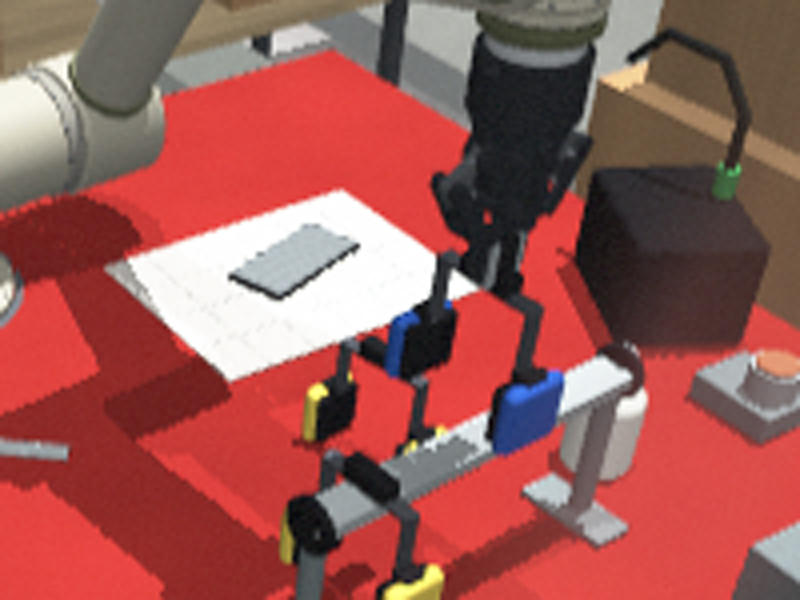

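Request:
{"op": "jog_arm", "data": {"dr": [[0,0,0],[0,0,0],[0,0,0],[0,0,0],[0,0,0],[0,0,0],[0,0,0],[0,0,0],[0,0,0],[0,0,0]], "slide": [[0,0.0013,0.01],[0,0,0.02],[0,0,0.02],[0,0,0.02],[0,0,0.02],[0,0,0.02],[0,0,0.015],[0,0,0.01],[0,0,0.005],[0,0,0]], "gripper": [-1,-1,-1,-1,-1,-1,-1,-1,-1,-1]}}

```text
time_s: 37.35
position: [0.6409, 0.1761, 0.1792]
tool_rot: [[0.066, -0.998, -0.0], [-0.998, -0.066, -0.0], [0.0, 0.0, -1.0]]
ft_force: [-0.4, -0.6, -0.7]
grip_width: 0.0166
```

Request:
{"op": "jog_arm", "data": {"dr": [[0,0,0],[0,0,0],[0,0,0],[0,0,0],[0,0,0],[0,0,0],[0,0,0],[0,0,0],[0,0,0],[0,0,0]], "slide": [[0,0,0.002],[0,0,0.002],[0,0,0.001],[0,0,0],[0,0,0],[0,0,0],[0,0,0],[0,0,0],[0,0,0],[0,0,0]], "gripper": [-1,-1,-1,-1,-1,-1,-0.3,-0.3,-0.3,-0.3]}}

```text
time_s: 38.35
position: [0.6411, 0.1762, 0.174]
tool_rot: [[0.066, -0.998, -0.0], [-0.998, -0.066, 0.0], [-0.0, 0.0, -1.0]]
ft_force: [0.4, 0.7, 0.6]
grip_width: 0.0298
```

```bash
python3 -c "
from h import *
plan(.6414,.177,.1765,-85.9)
pic('scene',300,80,200,150,4,'pics/s17.png')"
```

```text
t 38.35 pos [0.6411 0.1762 0.174 ] yaw -86.23 J6 91.4 J1 5.2 w 0.0298 F [0.4 0.7 0.6]
slide total (mm) [-0.7 -0.4 -2.5]
tilt fix rx,ry [0.0003 0.    ]
dr z total rad -0.006
```

View pics/s17.png

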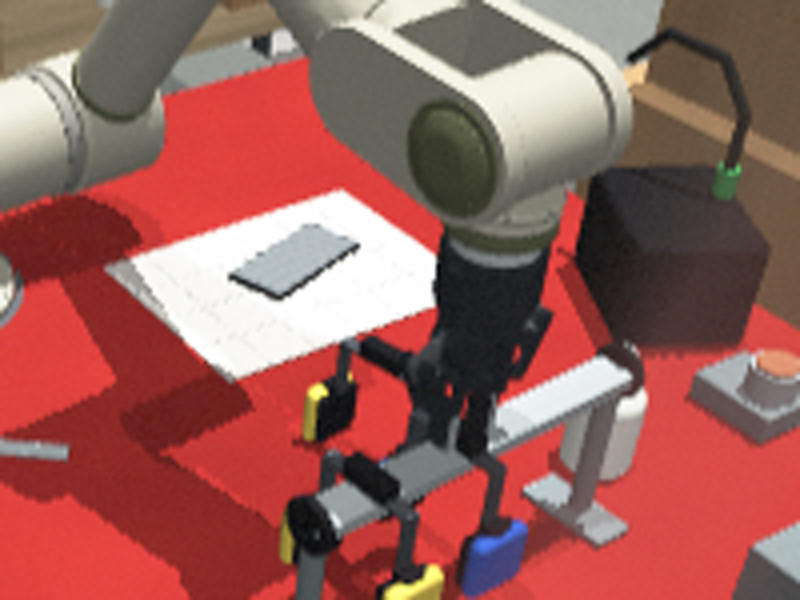

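Request:
{"op": "jog_arm", "data": {"dr": [[0,0,0],[0,0,0],[0,0,0],[0,0,0],[0,0,0],[0,0,0],[0,0,0],[0,0,0],[0,0,0],[0,0,0]], "slide": [[0,0,-0.005],[0,0,-0.015],[0,0,-0.03],[0,0,-0.035],[0,0,-0.035],[0.04,0.03,0],[0.04,0.03,0],[0.04,0.03,0],[0.04,0.03,0],[0.04,0.03,0]], "gripper": [-0.2,-0.2,-0.2,-0.2,0,0,0,0,0,0]}}

```text
time_s: 39.4
position: [0.5032, -0.0344, 0.2948]
tool_rot: [[0.066, -0.998, 0.001], [-0.998, -0.066, -0.0], [0.0, -0.001, -1.0]]
ft_force: [0.5, -1.7, 0.7]
grip_width: 0.0429
```

```bash
python3 -c "
from h import *
plan(.6414,.177,.1765,-85.9)
pic('scene',300,110,200,150,4,'pics/s18.png')
pic('top',155,120,200,130,4,'pics/t18.png')"
```

```text
t 39.4 pos [ 0.5032 -0.0344  0.2948] yaw -86.21 J6 68.8 J1 -17.4 w 0.0429 F [ 0.5 -1.7  0.7]
slide total (mm) [-201.9 -151.8  118.3]
tilt fix rx,ry [-0.0009 -0.0004]
dr z total rad -0.005
```

View pics/s18.png

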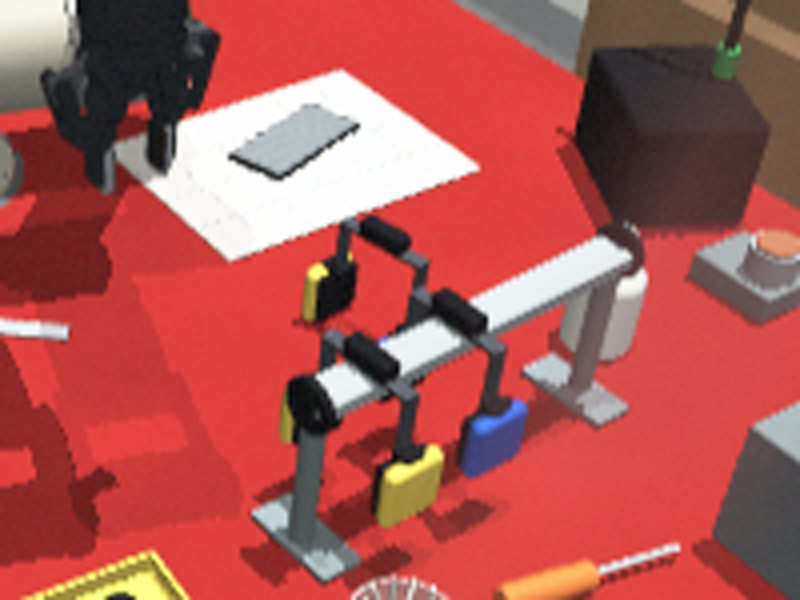

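View pics/t18.png

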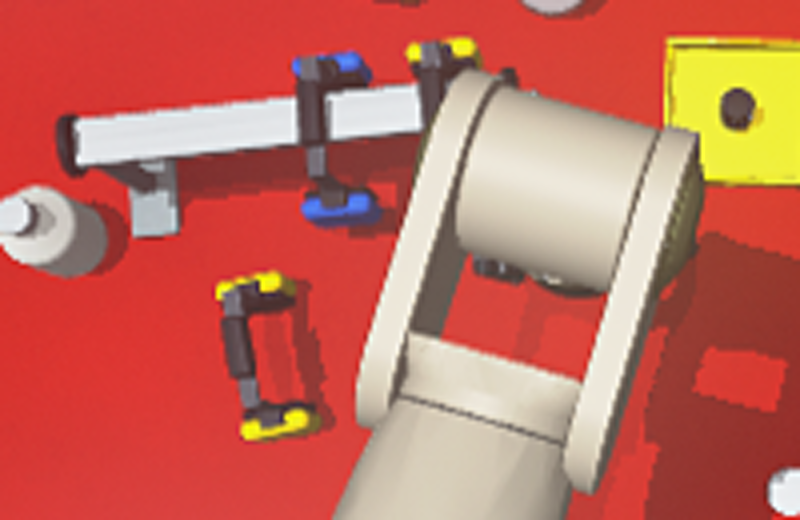

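B and C hang. A's crown is at top crop (238,348), scene crop (384,234).

```bash
python3 - <<'E'
from h import *
t=viewer.get_image("top");s=viewer.get_image("scene")
f=lambda p,o,k:((p[0]+.5)/k-.5+o[0],(p[1]+.5)/k-.5+o[1])
T1=lambda p:f(p,(155,120),4);S=lambda p:f(p,(300,110),4)
print(tri([t,s],[T1((238,348)),S((384,234))]),onz(t,T1((238,348)),.12))
P=onz(t,T1((233,297)),.11);Q=onz(t,T1((249,405)),.11);d=P-Q;print((P+Q)/2,np.degrees(np.arctan2(d[1],d[0])))
# cup direction by yellow mask
hsv=cv2.cvtColor(t["pixels"],cv2.COLOR_BGR2HSV);m=cv2.inRange(hsv,(22,150,120),(35,255,255))
n,l,st,c=cv2.connectedComponentsWithStats(m)
for i in range(1,n):
    if st[i,4]>20 and c[i][0]<240: print(c[i],st[i],onz(t,c[i],.045))
plan(.4755,.244,.245,-81)
E
```

```text
[0.47384701 0.24480354 0.11599747] [0.47369101 0.24413101 0.12      ]
[0.47258708 0.24473584 0.11      ] 8.679060217448768
[222.22222222 189.96296296] [219 188   7   5  27] [0.53531955 0.23975469 0.045     ]
[224.16901408 226.        ] [215 222  18   8  71] [0.41860795 0.23317544 0.045     ]
t 39.6 pos [ 0.5044 -0.0338  0.295 ] yaw -86.35 J6 69.1 J1 -17.3 w 0.0426 F [-0.4 -0.2  0.6]
slide total (mm) [-279.1   11.2   49.9]
tilt fix rx,ry [-0.0013 -0.0002]
dr z total rad -0.093
```

Request:
{"op": "jog_arm", "data": {"dr": [[0,0,0],[0,0,0],[0,0,0],[0,0,0],[0,0,0],[0,0,0],[0,0,0],[0,0,0],[0,0,0],[0,0,-0.093]], "slide": [[-0.035,0.0016,0],[-0.035,0.0016,0],[-0.035,0.0016,0],[-0.035,0.0016,0],[-0.035,0.0016,0],[-0.035,0.0016,0],[-0.035,0.0016,0],[-0.035,0.0016,0.025],[0,0,0.025],[0,0,0]], "gripper": [0,0,0,0,0,0,0,0,0,0]}}

```text
time_s: 40.6
position: [0.4718, 0.2477, 0.2409]
tool_rot: [[0.163, -0.987, -0.006], [-0.987, -0.163, -0.001], [0.0, 0.006, -1.0]]
ft_force: [-0.4, -1.1, 0.4]
grip_width: 0.0428
```

Request:
{"op": "jog_arm", "data": {"dr": [[0,0,0],[0,0,0],[0,0,0],[0,0,0],[0,0,0],[0,0,0],[0,0,0],[0,0,0],[0,0,0],[0,0,0]], "slide": [[0,0,0.015],[0,0,0.02],[0,0,0.02],[0,0,0.02],[0,0,0],[0,0,0],[0,0,0],[0,0,0],[0,0,0],[0,0,0]], "gripper": [0,0,0,0,0,0,0,0,0,0]}}

```text
time_s: 41.6
position: [0.4735, 0.2454, 0.1696]
tool_rot: [[0.158, -0.987, 0.001], [-0.987, -0.158, 0.0], [-0.0, -0.001, -1.0]]
ft_force: [0.1, -0.6, 1.0]
grip_width: 0.0423
```

```bash
python3 -c "
from h import *
plan(.4738,.2446,.119,-81.1)
pic('scene',320,90,160,110,5,'pics/s19.png')"
```

```text
t 41.6 pos [0.4735 0.2454 0.1696] yaw -80.9 J6 95.6 J1 14.7 w 0.0423 F [ 0.1 -0.6  1. ]
slide total (mm) [ 0.9 -0.1 50.6]
tilt fix rx,ry [-0.0007  0.0001]
dr z total rad 0.003
```

View pics/s19.png

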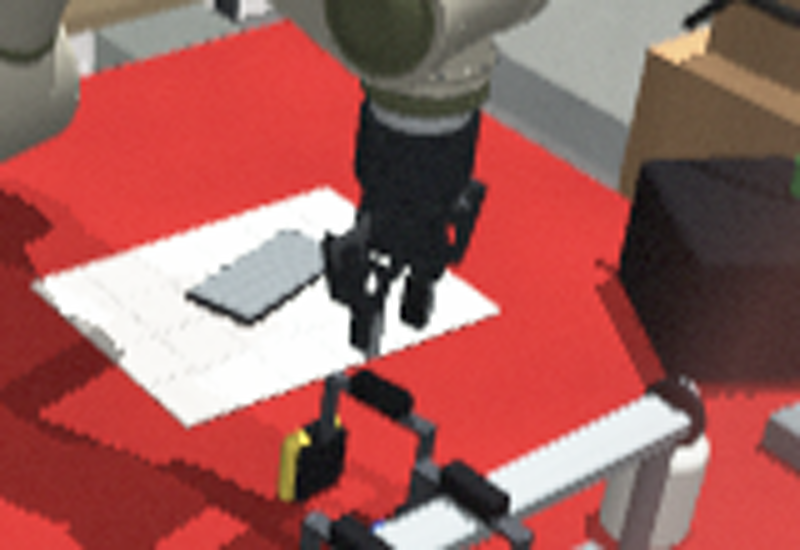

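Jaws over A's crown. Descend, pinch, lift.

Request:
{"op": "jog_arm", "data": {"dr": [[0,0,0],[0,0,0],[0,0,0],[0,0,0],[0,0,0],[0,0,0],[0,0,0],[0,0,0],[0,0,0],[0,0,0]], "slide": [[0.0009,0,0.015],[0,0,0.02],[0,0,0.013],[0,0,0],[0,0,0],[0,0,0],[0,0,0],[0,0,0],[0,0,0],[0,0,0]], "gripper": [0,0,0,0,0,-1,-1,-1,-1,-1]}}

```text
time_s: 42.65
position: [0.474, 0.2446, 0.1223]
tool_rot: [[0.158, -0.987, 0.002], [-0.987, -0.158, 0.0], [-0.0, -0.002, -1.0]]
ft_force: [-0.1, -0.6, 5.9]
grip_width: 0.017
```

Request:
{"op": "jog_arm", "data": {"dr": [[0,0,0],[0,0,0],[0,0,0],[0,0,0],[0,0,0],[0,0,0],[0,0,0],[0,0,0.084],[0,0,0],[0,0,0]], "slide": [[0,0,-0.01],[0,0,-0.025],[0,0,-0.04],[0,0,-0.04],[0,0,-0.045],[0,0,-0.038],[0,0,0],[0,0,0],[0,0,0],[0,0,0]], "gripper": [-1,-1,-1,-1,-1,-1,-1,-1,-1,-1]}}

```text
time_s: 43.65
position: [0.4732, 0.2444, 0.3187]
tool_rot: [[0.077, -0.997, -0.001], [-0.997, -0.077, -0.0], [0.0, 0.001, -1.0]]
ft_force: [0.6, -0.2, -2.0]
grip_width: 0.0164
```

```bash
python3 -c "
from h import *
plan(.635,.267,.318,-85.9)"
```

```text
t 43.65 pos [0.4732 0.2444 0.3187] yaw -85.6 J6 100.2 J1 14.6 w 0.0164 F [ 0.6 -0.2 -2. ]
slide total (mm) [ -10.1 -163.     0.5]
tilt fix rx,ry [ 0.0013 -0.0002]
dr z total rad 0.005
```

Request:
{"op": "jog_arm", "data": {"dr": [[0,0,0],[0,0,0],[0,0,0],[0,0,0],[0,0,0],[0,0,0],[0,0,0],[0,0,0],[0,0,0],[0,0,0.005]], "slide": [[-0.001,-0.01,0],[-0.001,-0.02,0],[-0.001,-0.02,0],[-0.001,-0.02,0],[-0.001,-0.02,0],[-0.001,-0.02,0],[-0.001,-0.02,0],[-0.001,-0.015,0],[-0.001,-0.012,0],[-0.001,-0.006,0]], "gripper": [-1,-1,-1,-1,-1,-1,-1,-1,-1,-1]}}

```text
time_s: 44.65
position: [0.6366, 0.2666, 0.3179]
tool_rot: [[0.07, -0.998, -0.001], [-0.998, -0.07, -0.0], [0.0, 0.001, -1.0]]
ft_force: [-0.5, 0.4, -1.7]
grip_width: 0.0167
```

```bash
python3 -c "
from h import *
plan(.635,.267,.1765,-85.9)
pic('scene',320,80,160,130,5,'pics/s20.png')"
```

```text
t 44.65 pos [0.6366 0.2666 0.3179] yaw -85.98 J6 98.9 J1 12.9 w 0.0167 F [-0.5  0.4 -1.7]
slide total (mm) [ -0.5   1.4 141.4]
tilt fix rx,ry [ 0.0013 -0.0003]
dr z total rad -0.001
```

View pics/s20.png

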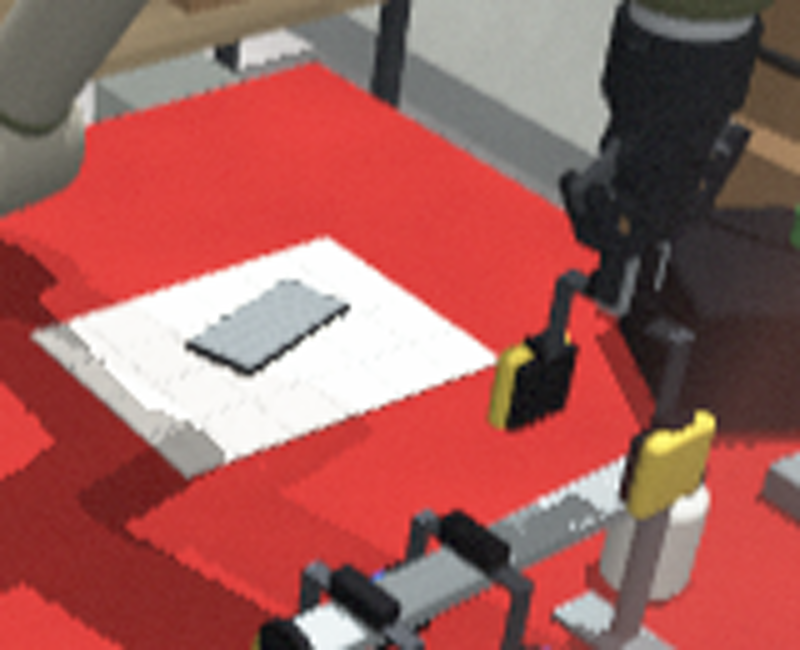

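Request:
{"op": "jog_arm", "data": {"dr": [[0,0,0],[0,0,0],[0,0,0],[0,0,0],[0,0,0],[0,0,0],[0,0,0],[0,0,0],[0,0,0],[0,0,0]], "slide": [[-0.0005,0.0014,0.01],[0,0,0.02],[0,0,0.02],[0,0,0.02],[0,0,0.02],[0,0,0.02],[0,0,0.015],[0,0,0.01],[0,0,0.004],[0,0,0]], "gripper": [-1,-1,-1,-1,-1,-1,-1,-1,-1,-1]}}

```text
time_s: 45.7
position: [0.6338, 0.2671, 0.1802]
tool_rot: [[0.07, -0.998, -0.0], [-0.998, -0.07, 0.0], [-0.0, 0.0, -1.0]]
ft_force: [-0.2, -0.6, -2.7]
grip_width: 0.0168
```

Request:
{"op": "jog_arm", "data": {"dr": [[0,0,0],[0,0,0],[0,0,0],[0,0,0],[0,0,0],[0,0,0],[0,0,0],[0,0,0],[0,0,0],[0,0,0]], "slide": [[0,0,0.002],[0,0,0.002],[0,0,0.001],[0,0,0],[0,0,0],[0,0,0],[0,0,0],[0,0,0],[0,0,0],[0,0,0]], "gripper": [-1,-1,-1,-1,-1,-1,-0.3,-0.3,-0.3,-0.3]}}

```text
time_s: 46.7
position: [0.6339, 0.267, 0.1753]
tool_rot: [[0.07, -0.998, 0.0], [-0.998, -0.07, 0.0], [-0.0, -0.0, -1.0]]
ft_force: [0.2, -0.1, 0.2]
grip_width: 0.0299
```

Request:
{"op": "jog_arm", "data": {"dr": [[0,0,0],[0,0,0],[0,0,0],[0,0,0],[0,0,0],[0,0,0],[0,0,0],[0,0,0],[0,0,0],[0,0,0]], "slide": [[0,0,-0.005],[0,0,-0.015],[0,0,-0.03],[0,0,-0.035],[0,0,-0.04],[0.03,0.04,0],[0.04,0.04,0],[0.045,0.04,0],[0.045,0.04,0],[0.045,0.03,0]], "gripper": [-0.2,-0.2,-0.2,-0.2,0,0,0,0,0,0]}}

```text
time_s: 47.7
position: [0.4756, 0.0731, 0.3009]
tool_rot: [[0.071, -0.997, 0.001], [-0.997, -0.071, -0.0], [0.0, -0.001, -1.0]]
ft_force: [1.8, -2.0, -0.4]
grip_width: 0.0424
```

Request:
{"op": "jog_arm", "data": {"dr": [[0,0,0],[0,0,0],[0,0,0],[0,0,0],[0,0,0],[0,0,0],[0,0,0],[0,0,0],[0,0,0],[0,0,0]], "slide": [[0.035,0.01,0],[0.035,0.01,0],[0.035,0,0],[0.035,0,0],[0.035,0,0],[0.035,0,0],[0,0,0],[0,0,0],[0,0,0],[0,0,0]], "gripper": [0,0,0,0,0,0,0,0,0,0]}}

```text
time_s: 48.7
position: [0.4721, -0.136, 0.3006]
tool_rot: [[0.071, -0.997, 0.0], [-0.997, -0.071, -0.0], [0.0, -0.0, -1.0]]
ft_force: [0.2, 0.0, -0.4]
grip_width: 0.0428
```

```bash
python3 -c "
from h import *
plan(.635,.267,.1765,-85.9)
pic('scene',215,100,265,200,3,'pics/s21.png')
pic('top',155,110,265,150,3,'pics/t21.png')
pic('scene',215,200,80,60,10,'pics/s22.png')"
```

```text
t 48.7 pos [ 0.4721 -0.136   0.3006] yaw -85.92 J6 56.0 J1 -29.9 w 0.0428 F [ 0.2  0.  -0.4]
slide total (mm) [-390.4 -191.1  124.1]
tilt fix rx,ry [-0.0004 -0.0002]
dr z total rad -0.0
```

View pics/s21.png

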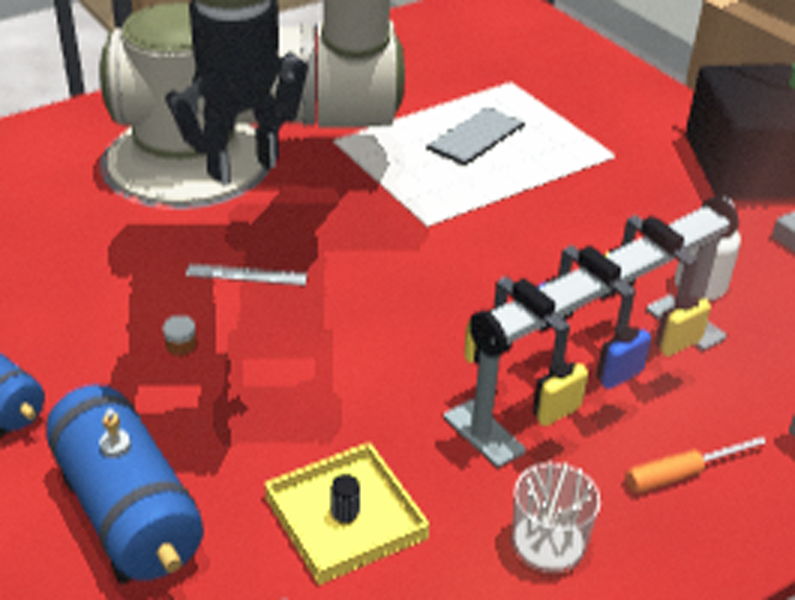

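View pics/t21.png

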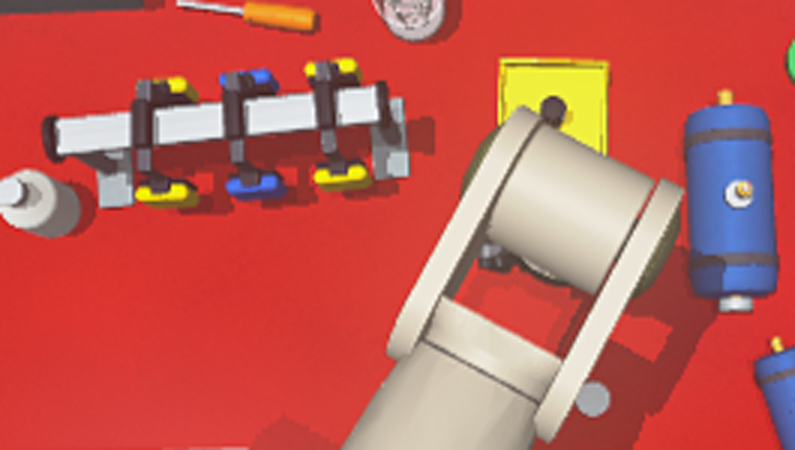

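View pics/s22.png

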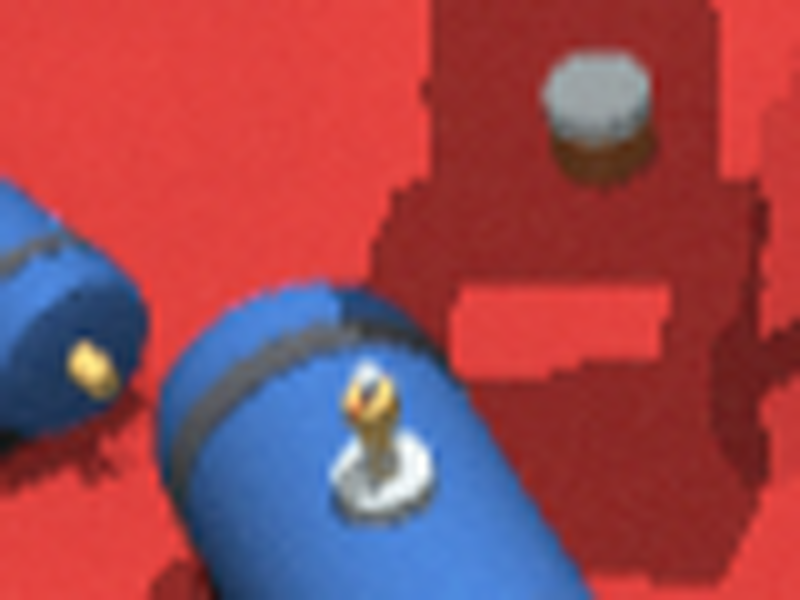

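All three muffs hang astride, the cap stands in the tray, the nut is high with the pin back up, and the bottle is upright. There is no fourth muff.

```bash
python3 - <<'E'
from h import *
t=viewer.get_image("top");s=viewer.get_image("scene")
f=lambda p,o,k:((p[0]+.5)/k-.5+o[0],(p[1]+.5)/k-.5+o[1])
T=lambda p:f(p,(155,110),3);S=lambda p:f(p,(215,100),3)
m=np.array([.640,.197]);ex=np.array([.9975,.071]);ey=np.array([-.071,.9975])
for a,b in [((144,112),(662,235)),((234,103),(600,263)),((327,95),(533,296))]:
    X=onz(t,T(a),.178);d=X[:2]-m;print(X.round(3),"rail x,y",(d@ex).round(3),(d@ey).round(3),tri([t,s],[T(a),S(b)]).round(3))
env.close_job()
E
```

```text
[0.645 0.262 0.178] rail x,y 0.009 0.065 [0.643 0.26  0.177]
[0.651 0.173 0.178] rail x,y 0.009 -0.024 [0.649 0.171 0.179]
[0.656 0.082 0.178] rail x,y 0.007 -0.116 [0.655 0.081 0.179]
the job is handed in; nothing more can be done
```

I finished the job and handed it in at about 49 s. The interface gives no verdict, so these results come from my own measurements and the last pictures.

- **Cap:** I lifted it off the larger blue tank and stood it near the middle of the yellow tray.
- **Lock nut:** I turned it about 5.3 rad anticlockwise, and it stands visibly higher on the stem. The nut angle itself is not readable. The evidence is the turn made with the nut gripped, plus the pin reaching its full stroke.
- **Valve pin:** I pressed it to its stop, where the force rose sharply after about 5 mm, and held it for roughly 2.5 s. The last picture shows it back up.
- **Ear defenders:** All three present (two yellow, one blue) hang astride the rail. One yellow pair was knocked about 30 mm aside during the run, so I found its position again before picking it up.
- **Final positions on the rail:** The crowns are 7–9 mm off the bar's centreline, against a limit of 26 mm. Along the bar they sit at +65, −24 and −116 mm, with crown tops at about 178 mm as expected.
- **Solvent bottle:** It was never touched and is still upright.

One small disagreement: the gripper put the crowns within 1 mm or so of the centreline, while the camera says 7–9 mm. Both are well inside the limit. No check failed.

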